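# Load the varnishing tray and lock it with its keeper bar

## Task

Get this tray of teak parts ready to go to the spray booth: first pull the keeper bar up out of the two spring clips and lay it in the forked rest, and let go. Then fit every teak part that is there into its own place in the tray, flat on the tray floor with the lug up (places of missing parts stay empty), and finally snap the keeper bar back down into both clips. Leave the varnish tin, cork block, tape and brush alone.

Things in the scene. Friction and masses are not known exactly. Their poses are not given: they have to be found in the camera images.
- tray: fixed grey varnishing tray, 144 (x) by 208 mm (y), origin at the centre of its underside; floor 6 mm thick, 8 mm walls rising to 20 mm, inside 128 x 192 mm. Three fixed blocks as high as the walls stand inside: centres (-16, 16) and (48, -16), 32 x 32 mm, and (32, 48), 64 x 32 mm. Parts nest among them and each other with 2 mm to walls and blocks, 4 mm between parts
- clip_a (a point): bar centre in the upward-opening C-shaped spring clip at the tray's -y end (tray x, y = 0, -106 mm), 46 mm above the bench: two sprung steel jaws with flared tips, 14 mm wide in y, 36 mm in x at the foot, 52 mm over the tips, 67 mm high
- clip_b (a point): the same for the like clip at the tray's +y end (0, +106 mm)
- lane (a point): centre of the keeper bar when clipped home: tray centre, 46 mm above the bench; the bar then lies along y of the tray, 10 mm above the seated parts, and the nearest lug faces are 42 mm from its axis. Pressed straight down on the jaws' flared mouths the bar snaps in with a push of about 10 N
- bar_mid (a point): middle, on the axis, of the keeper bar: round aluminium bar 24 mm across, 249 mm long along its y, 0.25 kg, with black square 32 mm end plates just outside the clips (5 mm end play each way). It starts snapped into both clips. Pulled straight up at its middle it resists with about 10 N, then snaps free within 10 mm. Either end may face either way
- bar: the keeper bar itself; origin at its middle on the axis, same as bar_mid
- rest_lane (a point): centre of the bar when it lies in the fixed plywood rest: base 60 x 170 mm with two forked posts 140 mm apart (at y +70 and -70 mm, 12 mm thick, 56 mm high, notch 28 mm wide at the bottom, 45 mm at the mouth); the point is 46 mm above the bench; the bar's length lies along this frame's y, its ends overhang
- knee_lug (a point): centre of the lug of a loose teak part, big L: two legs, each 28 mm wide and 92 mm long overall, meeting in a square corner at (-x, -y); one leg runs along +y, the other along +x. The lug is on the leg along y, 32 mm from the corner end. Plate 18 mm thick; lug 20 (x) x 28 (y) x 40 mm high on top (centre 38 mm over the underside). About 0.1 kg, lug up; absent if None
- knee_home (a point): where that lug centre is when the part is seated: x, y = -52, -56 mm in tray axes, 44 mm above the bench; the part's axes then match the tray's. From the lug centre the part's plate spans x -10 to +82 mm and y -38 to +54 mm (leg along y: x -10 to +18; leg along x: y -38 to -10)
- tee_lug (a point): centre of the lug of a loose teak part, T: a bar 28 x 92 mm along y with a 28 mm wide stem in the middle of its +x side, 60 mm overall in x; the lug is in the middle of the bar. Plate 18 mm thick; lug 20 (x) x 28 (y) x 40 mm high on top (centre 38 mm over the underside). About 0.1 kg, lug up; absent if None
- tee_home (a point): where that lug centre is when the part is seated: x, y = -52, 48 mm in tray axes, 44 mm above the bench; the part's axes then match the tray's. From the lug centre the part's bar spans x -10 to +18 mm, y -46 to +46 mm, stem reaches x = +50 mm
- hook_lug (a point): centre of the lug of a loose teak part, J: a leg 28 x 92 mm along x, with a foot 28 mm wide sticking out to -y at its +x end (60 mm overall in y); the lug is on the leg at the foot end. Plate 18 mm thick; lug 20 (x) x 28 (y) x 40 mm high on top (centre 38 mm over the underside). About 0.1 kg, lug up; absent if None
- hook_home (a point): where that lug centre is when the part is seated: x, y = 52, -48 mm in tray axes, 44 mm above the bench; the part's axes then match the tray's. From the lug centre the part's leg spans x -82 to +10 mm, y -14 to +14 mm, foot x -18 to +10 mm, reaching y = -46 mm
- zed_lug (a point): centre of the lug of a loose teak part, Z: two legs 28 x 60 mm along x, side by side but offset by 32 mm in x (92 x 60 mm overall), the lug on the outer end of the +y, +x leg. Plate 18 mm thick; lug 20 (x) x 28 (y) x 40 mm high on top (centre 38 mm over the underside). About 0.1 kg, lug up; absent if None
- zed_home (a point): where that lug centre is when the part is seated: x, y = 52, 16 mm in tray axes, 44 mm above the bench; the part's axes then match the tray's. From the lug centre the part's lug leg spans x -50 to +10 mm, y -14 to +14 mm, the other leg x -82 to -22 mm, y -46 to -18 mm, joined by a bridge at x -50 to -22 mm
- batten_lug (a point): centre of the lug of a loose teak part, plain straight bar, 92 x 28 mm along x, the lug at its +x end. Plate 18 mm thick; lug 20 (x) x 28 (y) x 40 mm high on top (centre 38 mm over the underside). About 0.1 kg, lug up; absent if None
- batten_home (a point): where that lug centre is when the part is seated: x, y = 52, 80 mm in tray axes, 44 mm above the bench; the part's axes then match the tray's. From the lug centre the part's plate spans x -82 to +10 mm, y -14 to +14 mm
- varnish_tin: steel varnish tin, 86 mm across, 100 mm high; bystander; origin at its underside
- cork_block: cork sanding block with a wooden grip, 70 x 110 x 44 mm; bystander; origin at its underside
- tape_roll: roll of masking tape lying flat, 100 mm across, 30 mm high; bystander; origin at its underside
- brush: varnish brush, 200 mm long; bystander; origin at its underside

How it is judged:
By the outcome, as a careful person would: the job done as asked, in the order asked, and still so for the second after the job is handed in, with the robot touching nothing.
Of knee, tee, hook, zed, batten only 3 to 5 are there at a start; the rules pass over those that are not, and their reading is None.
At some moment in a run one of knee, tee, hook, zed, batten may be knocked a few centimetres aside while the robot is not near it.
Once in a run the grip may slacken for a moment while it holds something.
It also fails if it takes over 210 s, if anything falls off the work surface, if the arm or the gripper's body presses on something with over 40 N, if the wrist force passes 120 N, or if a joint passes its speed limit or range.

## Robot

A 6-joint arm with a two-finger parallel gripper is mounted at the origin on the work surface. World frame = base frame: x ahead of the robot, y to its left, z up, the work surface at z = 0. Lengths are in mm, angles in degrees, forces in N, time in s.
With the tool pointing down it reaches from about 300 to 850 mm from the base axis. Payload 4.2 kg.
Tool frame: the origin (TCP) lies at the very end of the fingers, on their centre line; the grasp point (between the pads) lies 19 mm behind it (env.grasp_offset is the distance from the TCP to the grasp point, in mm); z points along the fingers, y is the line along which they close (so a half turn about z gives the same grasp; the last joint's range is limited). The gripper opens to 91 mm and grips with 3 to 60 N. Pads are 32 mm wide; open, the fingers measure 118 mm over their backs; the gripper's body (76 mm by 178 mm) begins 60 mm behind the grasp point.
Start: joints at [-66.234, 18.312, 89.639, -0, 72.044, -1.146], TCP at [242.212, -521.514, 213.976] pointing down, gripper open.
Joint ranges: [-177.97, 177.97], [-48.28, 115.42], [12.27, 149.76], [-77.06, 257.06], [2.81, 150.46], [-146.56, 146.56]. Speed limits (degrees/s): [147.25, 147.25, 180, 180, 180, 180].

## Interface

Orientations are given as [roll, pitch, yaw] about the fixed x, y, z axes, in that order (R = Rz(yaw) Ry(pitch) Rx(roll)).
In Python, from workcell import env, eyes gives the robot as it stands.
- The arm moves only by the tool send_rows, never from a script. Its arguments are lists of equal length, an entry for each row: "grip": the opening, from -1 (shut) to 1 (fully open), so that 0 is half open; "xyz": the shift along the world's x, y, z in m, a list of three; "yaw": the turn about the world's z in degrees. A call has 1 to 8 rows; each row is the pose to reach, as a shift and turn from the pose commanded when the call began; what a row does not reach only later rows make up. A row lasts 1/12 s, in which the tool goes at most 41.7 mm and 7.16 degrees, less where a joint would pass 70% of its speed; a pose out of reach is approached as far as the arm can. A call with a gripper value outside its range is refused whole. The fingers move at their own pace and stop on an object; "grip_force" is the grip in N (left out, the last holds). Time passes only in rows, so rows that repeat a pose let the fingers close. It gives the time, the measured TCP pose, the force, the opening and the grip force at its end, in the units of the state.
- env.state(): the state, without advancing time (a new reading comes with each control period).
- eyes.grab_frame(name): name is "scene" or "top" or "wrist"; returns a dict with "frame" (400x640x3 uint8, red, green, blue), "fx", "fy", "cx", "cy" (pixels), "pose" (4x4, takes a point from camera to world coordinates). Camera axes: x right, y down, z forward; pixel columns grow to the right and rows downward; lengths in mm; the calibration is good to about 2 mm. The wrist camera is an equidistant fisheye: a pixel r from the principal point sees the ray r / f radians off the axis. A picture is of the moment at which its call begins. There is no depth.
- env.job_done(): hands the job in; it is judged then, once.
The state is a dict: "time_s": time; "qpos": joint angles; "qvel": joint speeds; "effort": joint torques, N m; "ee_pos": TCP position; "ee_rot": TCP orientation; "force": force on the tool from outside, world axes, zero at the start; "torque": the same for the moment, N m; "gripper_width": finger opening in mm; "gripper_force": force on a finger pad.
Only numpy, scipy, OpenCV 4.12 (cv2) and the standard library are available. Lean on these libraries where they do the work, as an engineer would, in place of code of your own. Each camera call takes 0.05 s, during which the arm holds its last target. There are 200 camera calls.

## Working session

There is one attempt and no reset: what is moved stays moved. The work goes in short steps, Python scripts to look and compute and a tool call to move; the robot and the scene stay as the last step left them, time stands still between calls to the robot, and variables do not carry over. Pictures are saved under pics/ and viewed, at most 14 in all, crops included, and the job is handed in when it is done.

Besides the shell and the picture viewer there is one more tool, called after "Emit:" by a JSON object that holds its "fn" and its "kwargs", one argument or row to a line. send_rows: Moves the arm, as the interface text tells. Its arguments: {"type":"object","properties":{"grip":{"type":"array"},"xyz":{"type":"array"},"yaw":{"type":"array"},"grip_force":{"type":"number"}},"required":["grip","xyz","yaw"]}

```bash
mkdir -p pics; ls
python3 - <<'E'
from workcell import env, eyes
import cv2,numpy as np
for n in ("scene","top"):
    f=eyes.grab_frame(n); cv2.imwrite(f"pics/{n}0.png",cv2.resize(f["frame"][:,:,::-1],(800,500),interpolation=cv2.INTER_CUBIC))
    print(n,f["fx"],f["fy"],f["cx"],f["cy"]);print(np.round(f["pose"],3))
s=env.state();print(s)
E
```

```text
pics
scene 391.64476123378194 391.64476123378194 321.7335529008901 196.12217631759333
[[ 8.160000e-01  4.100000e-01 -4.090000e-01  1.043935e+03]
 [ 5.780000e-01 -5.850000e-01  5.680000e-01 -5.778040e+02]
 [-6.000000e-03 -7.000000e-01 -7.140000e-01  7.911440e+02]
 [ 0.000000e+00  0.000000e+00  0.000000e+00  1.000000e+00]]
top 437.87052352804403 437.87052352804403 317.89985772422193 195.91658153522494
[[-2.100000e-02 -9.830000e-01  1.810000e-01  4.190300e+02]
 [-1.000000e+00  2.200000e-02  6.000000e-03  4.060100e+01]
 [-1.000000e-02 -1.810000e-01 -9.830000e-01  1.097254e+03]
 [ 0.000000e+00  0.000000e+00  0.000000e+00  1.000000e+00]]
{'time_s': 0.1, 'qpos': array([-6.62335217e+01,  1.83478561e+01,  8.96988547e+01, -1.46246772e-03,
        7.20457856e+01, -1.14540556e+00]), 'qvel': array([-0.07524196, -0.17655539, -0.16103283, -0.02922984, -0.08765096,
        0.09132181]), 'effort': array([-2.92833902e-04, -4.13334560e+01, -2.32509595e+01,  7.28227082e-02,
        4.22252517e-02, -5.34046058e-05]), 'ee_pos': array([ 242.01694935, -521.08147118,  213.20939888]), 'ee_rot': array([-1.79907494e+02, -4.58736924e-04,  2.49123354e+01]), 'force': array([0.39994262, 0.10399564, 0.10471072]), 'torque': array([ 0.01260674,  0.03225844, -0.02564543]), 'gripper_force': 0.0, 'gripper_width': 91.0855232290314}
```

View pics/top0.png

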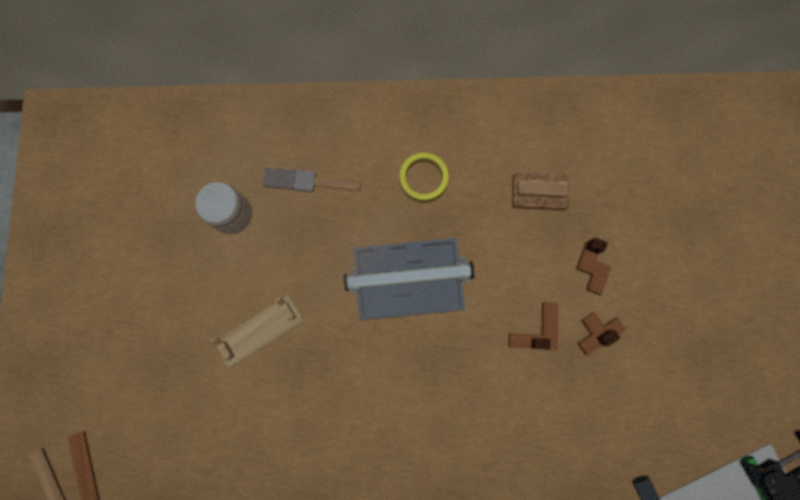

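View pics/scene0.png

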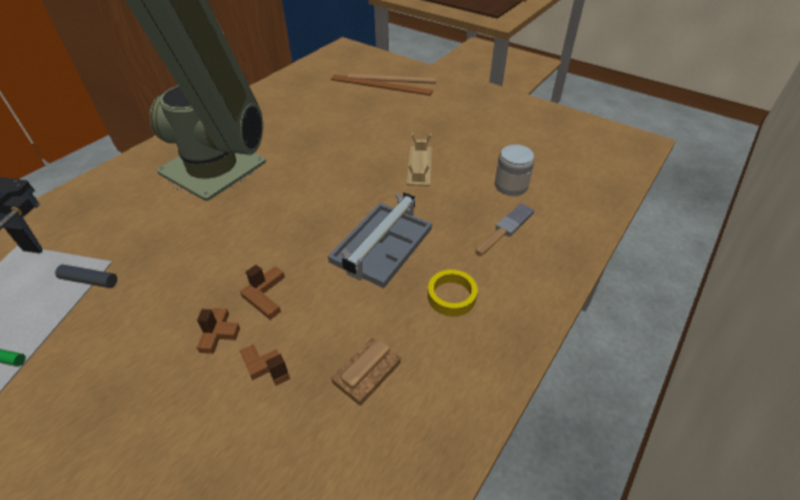

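Top view shows the tray at centre with the bar clipped, the rest at (258,330), and three parts: knee (540,330), tee (603,335) and zed (595,265). Next: enlarged crops.

```bash
cat > h.py <<'E'
from workcell import env, eyes
import cv2,numpy as np
def ray(f,u,v):
    x,y=(u-f["cx"])/f["fx"],(v-f["cy"])/f["fy"]
    if f["name"]=="wrist":
        r=np.hypot(x,y); d=np.array([0,0,1.]) if r==0 else np.array([x/r*np.sin(r),y/r*np.sin(r),np.cos(r)])
    else: d=np.array([x,y,1.])
    return f["pose"][:3,:3]@d
def p2w(f,u,v,z):
    d=ray(f,u,v);o=f["pose"][:3,3]; return o+d*(z-o[2])/d[2]
def w2p(f,P):
    P=np.atleast_2d(P); c=(P-f["pose"][:3,3])@f["pose"][:3,:3]
    if f["name"]=="wrist":
        r=np.hypot(c[:,0],c[:,1]);t=np.arctan2(r,c[:,2]);k=t/np.maximum(r,1e-9);x,y=c[:,0]*k,c[:,1]*k
    else: x,y=c[:,0]/c[:,2],c[:,1]/c[:,2]
    return np.c_[x*f["fx"]+f["cx"],y*f["fy"]+f["cy"]]
def grab(n):
    f=dict(eyes.grab_frame(n)); f["name"]=n; f["pose"]=np.array(f["pose"],float); return f
def crop(f,u0,v0,u1,v1,s,path):
    im=f["frame"][v0:v1,u0:u1,::-1]; cv2.imwrite(path,cv2.resize(im,None,fx=s,fy=s,interpolation=cv2.INTER_CUBIC))
def st():
    s=env.state(); print(round(s["time_s"],2),np.round(s["ee_pos"],1),np.round(s["ee_rot"],2),"F",np.round(s["force"],1),"w",round(s["gripper_width"],1),round(s["gripper_force"],1)); return s
E
python3 - <<'E'
from h import *
import pickle
f=grab("top"); pickle.dump(f,open("top0.pkl","wb"))
crop(f,165,180,385,300,3.6,"pics/c1.png")
crop(f,400,180,510,290,5,"pics/c2.png")
E
```

```text
(no output)
```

View pics/c1.png

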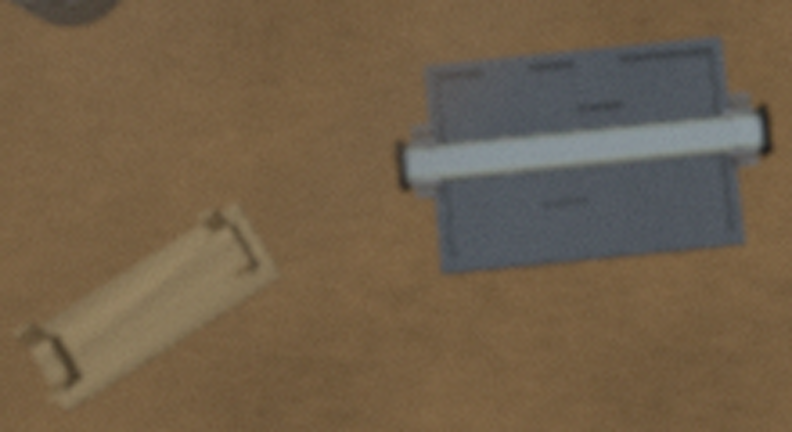

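View pics/c2.png

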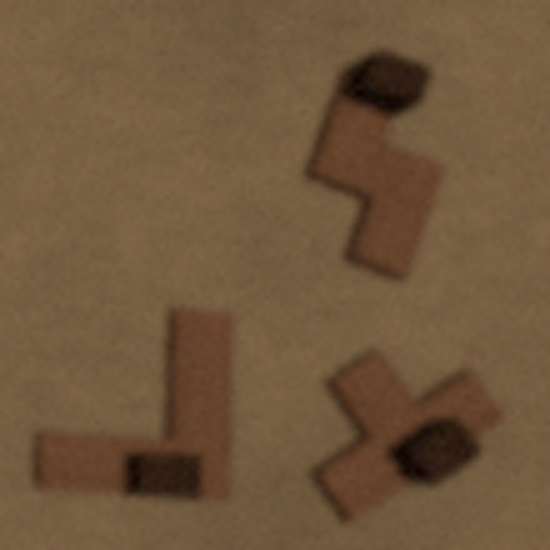

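Tray yaw is about +5° (the block shadows on its top edge show it isn't flipped). Crop 2 shows zed at top, knee at bottom left and tee at bottom right. I'll fit poses from the corners.

```bash
cat >> h.py <<'E'
def fit(L,W):
    L,W=np.array(L,float)[:,:2],np.array(W,float)[:,:2]; l,w=L.mean(0),W.mean(0);a,b=L-l,W-w
    th=np.arctan2((a[:,0]*b[:,1]-a[:,1]*b[:,0]).sum(),(a*b).sum()); R=np.array([[np.cos(th),-np.sin(th)],[np.sin(th),np.cos(th)]])
    t=w-R@l; e=np.linalg.norm(L@R.T+t-W,axis=1); return t,np.degrees(th),e
OUT={"knee":[(-10,-38),(82,-38),(82,-10),(18,-10),(18,54),(-10,54)],
"tee":[(-10,46),(18,46),(18,14),(50,14),(50,-14),(18,-14),(18,-46),(-10,-46)],
"zed":[(10,14),(-50,14),(-50,-18),(-82,-18),(-82,-46),(-22,-46),(-22,-14),(10,-14)]}
E
python3 - <<'E'
from h import *
import pickle
f=pickle.load(open("top0.pkl","rb"))
def go(n,L,P,z,u0,v0,s):
    W=[p2w(f,u0+(a+.5)/s-.5,v0+(b+.5)/s-.5,z) for a,b in P]; t,th,e=fit(L,W); print(n,np.round(t,1),round(th,1),np.round(e,1))
go("tray",[(64+8,104),(72,-104),(-72,-104),(-72,104)],[(427,66),(720,38),(744,243),(443,272)],20,165,180,3.6)
go("bar",[(0,124),(0,-124)],[(405,163),(768,130)],46,165,180,3.6)
go("rest",[(30,85),(30,-85),(-30,-85)],[(22,330),(235,207),(280,272)],8,165,180,3.6)
go("knee",[(-10,-38),(82,-38),(82,-10),(18,-10),(18,54),(-10,54)],[(231,497),(232,312),(172,309),(170,438),(40,433),(38,488)],18,400,180,5)
go("tee",[(-10,46),(18,46),(-10,-46),(18,-46),(50,14),(50,-14)],[(345,521),(316,475),(503,412),(468,371),(330,382),(373,350)],18,400,180,5)
go("zed",[(-50,14),(-50,-18),(-82,-18),(-82,-46),(-22,-46),(-22,-14)],[(307,175),(365,197),(347,260),(405,279),(442,168),(388,145)],18,400,180,5)
E
```

```text
tray [550.3  26.8] 4.2 [1.9 1.7 1.6 1.4]
bar [551.8  24.9] 4.0 [1.7 1.7]
rest [454.8 325.6] 30.4 [1.6 4.  2.6]
knee [ 417.7 -219.4] -4.4 [1.9 1.3 1.2 1.  0.8 0.9]
tee [ 426.2 -347. ] 32.1 [2.3 1.  2.4 1.5 1.  0.7]
zed [ 602.9 -340.6] -24.1 [1.1 2.6 1.2 1.4 0.5 3.3]
```

Emit:
{"fn": "send_rows", "kwargs": {
  "grip": [1, 1, 1, 1, 1, 1, 1, 1],
  "xyz": [
    [0.02, 0.034, 0.002],
    [0.04, 0.068, 0.005],
    [0.06, 0.102, 0.01],
    [0.08, 0.137, 0.01],
    [0.1, 0.171, 0.015],
    [0.12, 0.205, 0.02],
    [0.14, 0.239, 0.02],
    [0.155, 0.274, 0.02]
  ],
  "yaw": [7, 14, 21, 28, 35, 42, 49, 56],
  "grip_force": 50
}}

```text
time_s: 0.82
ee_pos: [398.4, -245.9, 234.2]
ee_rot: [179.9, 0.0, 81.3]
force: [1.0, 0.5, 1.3]
gripper_width: 91.0
gripper_force: 0.0
```

Emit:
{"fn": "send_rows", "kwargs": {
  "grip": [0.2, 0.2, 0.2, 0.2, 0.2, 0.2, 0.2, 0.2],
  "xyz": [
    [0.02, 0.034, 0.0],
    [0.04, 0.068, 0.0],
    [0.06, 0.102, 0.0],
    [0.08, 0.137, 0.0],
    [0.1, 0.171, 0.0],
    [0.12, 0.205, 0.0],
    [0.14, 0.239, 0.0],
    [0.154, 0.274, 0.0]
  ],
  "yaw": [3, 6, 9, 12, 13, 13.3, 13.3, 13.3]
}}

```text
time_s: 1.48
ee_pos: [552.4, 28.4, 233.6]
ee_rot: [180.0, 0.0, 94.2]
force: [1.3, -0.1, 0.5]
gripper_width: 54.7
gripper_force: 0.0
```

Run:
```python
from h import *
import pickle
st();f=grab("wrist"); pickle.dump(f,open("w1.pkl","wb")); print(f["fx"],f["cx"],f["cy"]);print(np.round(f["pose"],2))
crop(f,0,0,640,400,1.25,"pics/w1.png")
```

```text
1.48 [552.4  28.4 233.6] [1.7998e+02 1.0000e-02 9.4230e+01] F [ 1.3 -0.1  0.5] w 54.7 0.0
309.70691628693146 321.885368701532 199.7265774455978
[[ 1.0000e+00  7.0000e-02  2.0000e-02  5.4622e+02]
 [ 7.0000e-02 -9.6000e-01 -2.8000e-01  1.0956e+02]
 [ 0.0000e+00  2.8000e-01 -9.6000e-01  4.0535e+02]
 [ 0.0000e+00  0.0000e+00  0.0000e+00  1.0000e+00]]
```

View pics/w1.png

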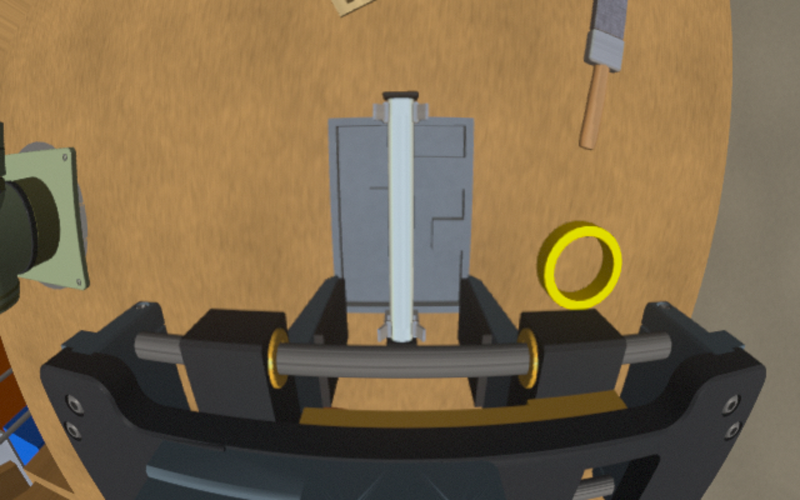

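Wrist view: tray outer top corners at (330,119), (472,119) and (332,308). The bar runs from (401,98) to (401,338), right between the fingers.

Run:
```python
from h import *
import pickle
f=pickle.load(open("w1.pkl","rb")); g=lambda u,v,z:p2w(f,(u+.5)/1.25-.5,(v+.5)/1.25-.5,z)
t=fit([(-72,104),(72,104),(-72,-104)],[g(330,119,20),g(472,119,20),g(332,310,20)]);print(t)
a,b=[(g(l,v,47)+g(r,v,47))/2 for l,r,v in ((389,413,112),(390,414,330))];print(a,b,np.degrees(np.arctan2(-(a-b)[0],(a-b)[1])))
```

```text
(array([548.68524125,  26.77242645]), np.float64(3.136725856476344), array([2.86480598, 1.73909062, 1.37396651]))
[543.12937383 133.73844242  47.        ] [560.21792109 -83.59996893  47.        ] 4.495714496711251
```

Emit:
{"fn": "send_rows", "kwargs": {
  "grip": [0, 0, 0, 0, 0, 0, 0, 0],
  "xyz": [
    [-0.001, -0.0015, -0.035],
    [-0.001, -0.0015, -0.07],
    [-0.001, -0.0015, -0.105],
    [-0.001, -0.0015, -0.14],
    [-0.001, -0.0015, -0.17],
    [-0.001, -0.0015, -0.195],
    [-0.001, -0.0015, -0.206],
    [-0.001, -0.0015, -0.206]
  ],
  "yaw": [0, 0, 0, 0, 0, 0, 0, 0]
}}

```text
time_s: 2.2
ee_pos: [547.5, 24.7, 24.8]
ee_rot: [-179.6, -0.0, 94.2]
force: [-0.1, -0.5, -0.3]
gripper_width: 45.6
gripper_force: 0.0
```

Emit:
{"fn": "send_rows", "kwargs": {
  "grip": [-1, -1, -1, -1, -1, -1, -1],
  "xyz": [
    [0, 0, 0],
    [0, 0, 0],
    [0, 0, 0],
    [0, 0, 0],
    [0, 0, 0],
    [0, 0, 0],
    [0, 0, 0]
  ],
  "yaw": [0, 0, 0, 0, 0, 0, 0]
}}

```text
time_s: 2.78
ee_pos: [551.2, 25.0, 29.2]
ee_rot: [179.8, 0.0, 94.2]
force: [0.4, 0.4, 6.2]
gripper_width: 23.0
gripper_force: 50.0
```

Emit:
{"fn": "send_rows", "kwargs": {
  "grip": [-1, -1, -1, -1, -1, -1, -1, -1],
  "xyz": [
    [0, 0, 0.004],
    [0, 0, 0.008],
    [0, 0, 0.012],
    [0, 0, 0.018],
    [0, 0, 0.03],
    [0, 0, 0.05],
    [0, 0, 0.07],
    [0, 0, 0.07]
  ],
  "yaw": [0, 0, 0, 0, 0, 0, 0, 0],
  "grip_force": 60
}}

```text
time_s: 3.45
ee_pos: [552.2, 25.1, 102.4]
ee_rot: [179.6, 0.0, 94.2]
force: [0.8, 0.8, -2.0]
gripper_width: 23.1
gripper_force: 60.0
```

Emit:
{"fn": "send_rows", "kwargs": {
  "grip": [-1, -1, -1, -1, -1, -1, -1, -1],
  "xyz": [
    [0, 0.02, 0.03],
    [0, 0.058, 0.06],
    [0, 0.096, 0.09],
    [0, 0.134, 0.1],
    [0, 0.174, 0.1],
    [0, 0.214, 0.1],
    [0, 0.254, 0.1],
    [-0.003, 0.294, 0.1]
  ],
  "yaw": [0, 3, 7, 12, 18, 22, 26, 26.2]
}}

```text
time_s: 4.12
ee_pos: [546.5, 317.3, 197.4]
ee_rot: [-179.9, 0.0, 120.5]
force: [1.9, 0.1, -1.5]
gripper_width: 22.8
gripper_force: 60.0
```

Emit:
{"fn": "send_rows", "kwargs": {
  "grip": [-1, -1, -1],
  "xyz": [
    [0, 0, 0],
    [0, 0, 0],
    [0, 0, 0]
  ],
  "yaw": [0, 0, 0]
}}

```text
time_s: 4.37
ee_pos: [546.5, 315.2, 197.0]
ee_rot: [-179.8, 0.0, 120.4]
force: [-0.3, 0.2, -1.9]
gripper_width: 23.3
gripper_force: 60.0
```

Run:
```python
from h import *
import pickle
st();f=grab("wrist"); pickle.dump(f,open("w2.pkl","wb")); print(np.round(f["pose"],2))
crop(f,0,0,640,400,1.25,"pics/w2.png")
```

```text
4.37 [546.5 315.2 197. ] [-1.7984e+02  4.0000e-02  1.2045e+02] F [-0.3  0.2 -1.9] w 23.3 60.0
[[ 8.6000e-01  4.9000e-01  1.4000e-01  5.0590e+02]
 [ 5.1000e-01 -8.3000e-01 -2.5000e-01  3.8577e+02]
 [-0.0000e+00  2.8000e-01 -9.6000e-01  3.6872e+02]
 [ 0.0000e+00  0.0000e+00  0.0000e+00  1.0000e+00]]
```

View pics/w2.png

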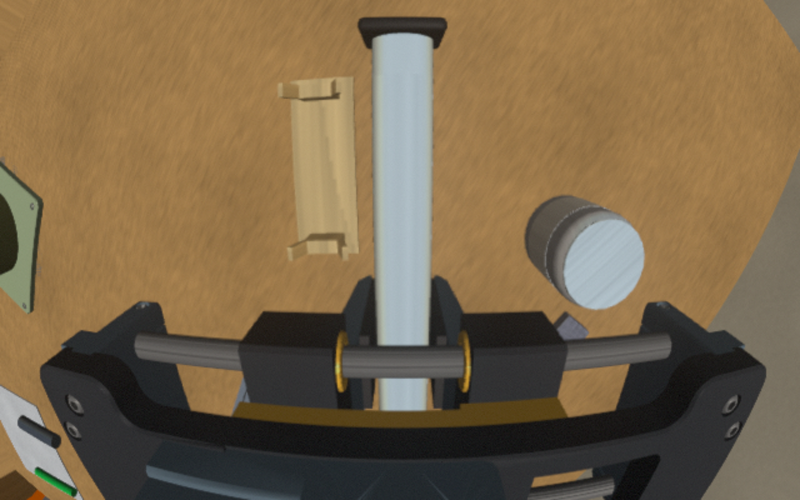

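Run:
```python
from h import *
import pickle
f=pickle.load(open("w2.pkl","rb"))
crop(f,210,50,300,218,3.5,"pics/w2c.png")
```

```text
(no output)
```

View pics/w2c.png

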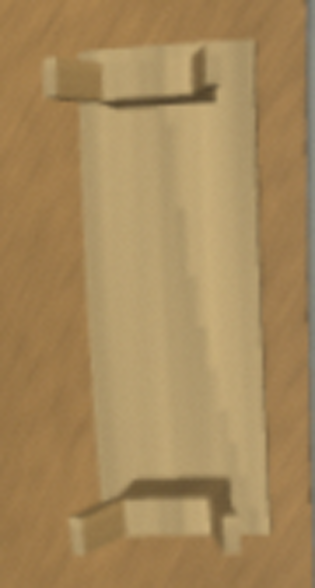

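Crop: the notch mouth's inner top edges are at about (55,78) and (192,72) on the far post, and about (85,533) and (226,533) on the near post.

Run:
```python
from h import *
import pickle
f=pickle.load(open("w2.pkl","rb")); g=lambda u,v,z:p2w(f,210+(u+.5)/3.5-.5,50+(v+.5)/3.5-.5,z)
A,B,C,D=[g(u,v,56) for u,v in ((55,78),(192,72),(85,533),(226,533))]
print(np.linalg.norm(A-B),np.linalg.norm(C-D),np.linalg.norm((A+B-C-D)/2))
print(fit([(-22.5,70),(22.5,70),(-22.5,-70),(22.5,-70)],[A,B,C,D]))
for z in (6,10): print(fit([(30,85),(30,-85)],[g(254,40,z),g(269,533,z)]))
h=lambda u,v,z:p2w(f,(u+.5)/1.25-.5,(v+.5)/1.25-.5,z)
a=(h(372,50,216)+h(436,50,216))/2;b=(h(375,250,216)+h(431,250,216))/2
print(a,b,np.degrees(np.arctan2(-(a-b)[0],(a-b)[1])), h(402,30,216))
```

```text
41.24277550150396 44.7694669279818 138.24461924190956
(array([453.29799819, 324.29159143]), np.float64(32.28269422580601), array([1.64398494, 3.00011096, 1.58763605, 0.27948064]))
(array([453.88145684, 324.84919108]), np.float64(31.24821915219177), array([0.1642919, 0.1642919]))
(array([454.17227573, 325.34937962]), np.float64(31.248219152191776), array([1.09983087, 1.09983087]))
[487.97555278 416.45763314 216.        ] [528.73690873 346.50050443 216.        ] 30.227727022208132 [483.12461455 423.16548639 216.        ]
```

Emit:
{"fn": "send_rows", "kwargs": {
  "grip": [-1, -1, -1, -1, -1, -1],
  "xyz": [
    [-0.035, 0.004, -0.01],
    [-0.07, 0.008, -0.04],
    [-0.0925, 0.01, -0.07],
    [-0.0925, 0.01, -0.09],
    [-0.0925, 0.01, -0.09],
    [-0.0925, 0.01, -0.09]
  ],
  "yaw": [1, 1, 1, 1, 1, 1]
}}

```text
time_s: 4.92
ee_pos: [455.2, 324.6, 108.0]
ee_rot: [-180.0, 0.0, 121.3]
force: [0.8, 0.3, -1.7]
gripper_width: 23.2
gripper_force: 60.0
```

Emit:
{"fn": "send_rows", "kwargs": {
  "grip": [-1, -1, -1, -1],
  "xyz": [
    [0, 0, 0],
    [0, 0, 0],
    [0, 0, 0],
    [0, 0, 0]
  ],
  "yaw": [0, 0, 0, 0]
}}

```text
time_s: 5.25
ee_pos: [456.0, 326.0, 109.1]
ee_rot: [179.9, -0.0, 121.4]
force: [0.1, 0.4, -2.1]
gripper_width: 23.4
gripper_force: 60.0
```

Emit:
{"fn": "send_rows", "kwargs": {
  "grip": [-1, -1, -1, -1, -1, -1, -1, -1],
  "xyz": [
    [-0.002, -0.001, -0.015],
    [-0.002, -0.001, -0.035],
    [-0.002, -0.001, -0.055],
    [-0.002, -0.001, -0.065],
    [-0.002, -0.001, -0.072],
    [-0.002, -0.001, -0.079],
    [-0.002, -0.001, -0.079],
    [-0.002, -0.001, -0.079]
  ],
  "yaw": [0, 0, 0, 0, 0, 0, 0, 0]
}}

```text
time_s: 5.92
ee_pos: [453.7, 325.3, 29.6]
ee_rot: [179.9, -0.0, 121.4]
force: [-0.3, 0.0, -1.4]
gripper_width: 22.7
gripper_force: 60.0
```

Emit:
{"fn": "send_rows", "kwargs": {
  "grip": [-0.4, -0.2, -0.1, 0, 0.1, 0.1, 0.1, 0.1],
  "xyz": [
    [0, 0, 0],
    [0, 0, 0],
    [0, 0, 0],
    [0, 0, 0],
    [0, 0, 0.01],
    [0, 0, 0.04],
    [0, 0, 0.08],
    [0, 0, 0.12]
  ],
  "yaw": [0, 0, 0, 0, 0, 0, 0, 0]
}}

```text
time_s: 6.58
ee_pos: [452.3, 324.4, 150.4]
ee_rot: [-179.9, 0.0, 121.4]
force: [0.5, 0.5, -1.1]
gripper_width: 50.1
gripper_force: 0.0
```

Emit:
{"fn": "send_rows", "kwargs": {
  "grip": [0.1, 0.1, 0.1, 0.1, 0.1],
  "xyz": [
    [0, 0, 0.03],
    [0.0, -0.0, 0.05],
    [0.0, -0.0, 0.05],
    [0.0, -0.0, 0.05],
    [0.0, -0.0, 0.05]
  ],
  "yaw": [0, 0, 0, 0, 0]
}}

```text
time_s: 7.0
ee_pos: [452.3, 324.4, 198.4]
ee_rot: [-179.9, 0.0, 121.4]
force: [-0.6, -0.1, -0.6]
gripper_width: 50.3
gripper_force: 0.0
```

Run:
```python
from h import *
import pickle
st();f=grab("wrist"); pickle.dump(f,open("w3.pkl","wb"))
t=grab("top"); pickle.dump(t,open("top1.pkl","wb"))
a=cv2.resize(f["frame"][0:280,120:520],(560,392)); b=cv2.resize(t["frame"][180:300,400:520],(392,392),interpolation=cv2.INTER_CUBIC)
im=cv2.resize(np.hstack([a,b[:,:240*392//240]]),None,fx=.84,fy=.84); cv2.imwrite("pics/w3.png",im[:,:,::-1]); print(im.shape)
```

```text
7.0 [452.3 324.4 198.4] [-1.7992e+02  1.0000e-02  1.2141e+02] F [-0.6 -0.1 -0.6] w 50.3 0.0
(329, 800, 3)
```

View pics/w3.png

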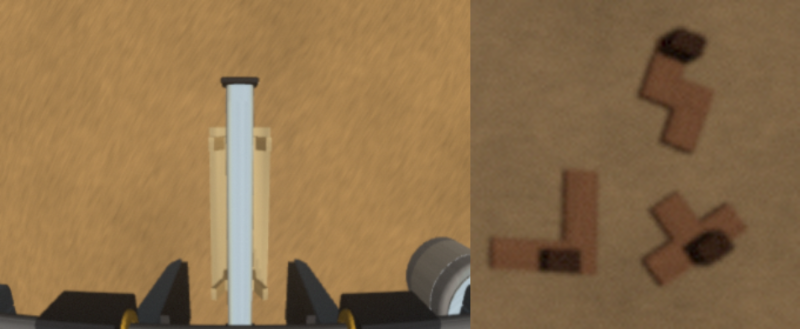

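The bar lies in the rest, centred in both forks, and the parts haven't moved. Next I look at the open tray on the way over.

Emit:
{"fn": "send_rows", "kwargs": {
  "grip": [0.1, 0.1, 0.1, 0.1, 0.1, 0.1, 0.1, 0.1],
  "xyz": [
    [0.01, -0.036, 0.01],
    [0.02, -0.074, 0.02],
    [0.03, -0.112, 0.03],
    [0.04, -0.15, 0.04],
    [0.05, -0.188, 0.05],
    [0.06, -0.226, 0.05],
    [0.07, -0.264, 0.05],
    [0.08, -0.302, 0.05]
  ],
  "yaw": [-3, -7, -12, -16, -20, -24, -27, -27]
}}

```text
time_s: 7.77
ee_pos: [532.6, 20.9, 247.9]
ee_rot: [-179.9, -0.0, 94.3]
force: [1.2, 0.8, 0.3]
gripper_width: 50.5
gripper_force: 0.0
```

Emit:
{"fn": "send_rows", "kwargs": {
  "grip": [0.1, 0.1, 0.1, 0.1, 0.1, 0.1, 0.1],
  "xyz": [
    [0.01, -0.03, 0.0],
    [0.018, -0.06, 0],
    [0.018, -0.062, 0],
    [0.018, -0.062, 0],
    [0.018, -0.062, 0],
    [0.018, -0.062, 0],
    [0.018, -0.062, 0]
  ],
  "yaw": [0, 0, 0, 0, 0, 0, 0]
}}

```text
time_s: 8.35
ee_pos: [550.6, -37.9, 248.7]
ee_rot: [-180.0, -0.0, 94.5]
force: [0.3, 0.2, 0.1]
gripper_width: 49.6
gripper_force: 0.0
```

Run:
```python
from h import *
import pickle
st();f=grab("wrist"); pickle.dump(f,open("w4.pkl","wb"));print(np.round(f["pose"],2))
c=w2p(f,[[x,y,20] for x,y in ((480,-80),(620,-80),(480,135),(620,135))]);print(c)
crop(f,240,60,400,235,3.4,"pics/w4.png")
```

```text
8.35 [550.6 -37.9 248.7] [-1.7997e+02 -2.0000e-02  9.4510e+01] F [0.3 0.2 0.1] w 49.6 0.0
[[ 1.0000e+00  8.0000e-02  2.0000e-02  5.4415e+02]
 [ 8.0000e-02 -9.6000e-01 -2.8000e-01  4.3140e+01]
 [-0.0000e+00  2.8000e-01 -9.6000e-01  4.2052e+02]
 [ 0.0000e+00  0.0000e+00  0.0000e+00  1.0000e+00]]
[[267.96454151 199.13841387]
 [370.17994452 206.95319611]
 [277.81256549  38.35562611]
 [386.58638755  47.6190637 ]]
```

View pics/w4.png

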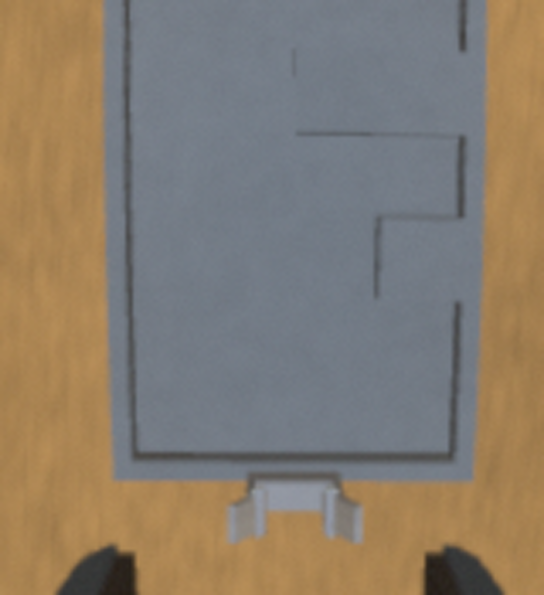

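Crop: outer rim corners at (114,480) and (474,480), with edges reaching the crop top at x=104 and x=486. I'll segment the far edge by colour.

Run:
```python
from h import *
import pickle
f=pickle.load(open("w4.pkl","rb")); im=f["frame"].astype(float)
grey=((im[:,:,0]-im[:,:,2])<25).astype(np.uint8); grey[215:]=0
n,lab,stt,_=cv2.connectedComponentsWithStats(grey); k=lab[150,310]; m=(lab==k)
print(stt[k])
# sub-pixel-ish boundaries: left/right per row, top/bottom per column
L=[];R=[];T=[];B=[]
for v in range(50,195,5):
    u=np.where(m[v])[0]; L.append(p2w(f,u.min()-.5,v,20));R.append(p2w(f,u.max()+.5,v,20))
for u in list(range(285,302,3))+list(range(350,368,3)):
    v=np.where(m[:,u])[0]; T.append(p2w(f,u,v.min()-.5,20));B.append(p2w(f,u,v.max()+.5,20))
L,R,T,B=[np.array(a)[:,:2] for a in (L,R,T,B)]
from scipy.optimize import least_squares
def r(p):
    th=np.radians(p[2]);X=np.array([np.cos(th),np.sin(th)]);Y=np.array([-X[1],X[0]]);c=p[:2]
    return np.r_[(L-c)@X+72,(R-c)@X-72,(T-c)@Y-104,(B-c)@Y+104]
s=least_squares(r,[550,27,4],loss="soft_l1");print(s.x);
q=r(s.x);i=np.cumsum([len(L),len(R),len(T)]);print([np.round(np.median(a),1) for a in np.split(q,i)], np.round(np.std(q),1))
```

```text
[  270    28   113   187 18073]
[550.77086196  27.60178044   4.31304557]
[np.float64(0.2), np.float64(-0.1), np.float64(-0.2), np.float64(0.2)] 0.4
```

Emit:
{"fn": "send_rows", "kwargs": {
  "grip": [0.1, 0.1, 0.1, 0.1, 0.1, 0.1, 0.1, 0.1],
  "xyz": [
    [-0.016, -0.034, 0],
    [-0.032, -0.068, 0],
    [-0.048, -0.102, 0],
    [-0.064, -0.136, 0],
    [-0.08, -0.17, 0],
    [-0.096, -0.204, 0],
    [-0.112, -0.238, 0],
    [-0.115, -0.247, 0]
  ],
  "yaw": [-3, -6, -9, -9, -9, -9, -9, -9]
}}

```text
time_s: 9.07
ee_pos: [433.9, -289.3, 249.2]
ee_rot: [-180.0, 0.1, 85.3]
force: [-0.4, 0.4, -0.0]
gripper_width: 50.0
gripper_force: 0.0
```

Emit:
{"fn": "send_rows", "kwargs": {
  "grip": [0.1, 0.1, 0.1, 0.1],
  "xyz": [
    [0, 0, 0],
    [0, 0, 0],
    [0, 0, 0],
    [0, 0, 0]
  ],
  "yaw": [0, 0, 0, 0]
}}

```text
time_s: 9.4
ee_pos: [436.7, -284.6, 249.0]
ee_rot: [180.0, -0.0, 85.5]
force: [0.5, -0.2, 0.9]
gripper_width: 50.4
gripper_force: 0.0
```

```bash
cat >> h.py <<'E'
from scipy.optimize import minimize
def mesh(n,p):
    th=np.radians(p[2]);R=np.array([[np.cos(th),-np.sin(th)],[np.sin(th),np.cos(th)]])
    tr=lambda q,z:np.c_[np.array(q,float)@R.T+p[:2],np.full(len(q),z)]
    return tr,R
def sil(f,n,p,z0=0,s=4):
    tr,_=mesh(n,p); m=np.zeros((400*s,640*s),np.uint8)
    def prism(q,a,b):
        A,B=w2p(f,tr(q,a)),w2p(f,tr(q,b))
        for i in range(len(q)):
            j=(i+1)%len(q); cv2.fillPoly(m,[cv2.convexHull(((np.array([A[i],A[j],B[j],B[i]])+.5)*s-.5).astype(np.float32).round().astype(np.int32))],255)
        for Q in(A,B): cv2.fillPoly(m,[((Q+.5)*s-.5).round().astype(np.int32)],255)
    prism(OUT[n],z0,z0+18); prism([(-10,-14),(10,-14),(10,14),(-10,14)],z0+18,z0+58)
    return cv2.resize(m,(640,400),interpolation=cv2.INTER_AREA)/255.
def seg(f,n,p,z0=0,thr=None):
    """part mask near the predicted outline: teak is redder/darker than the bench"""
    im=cv2.GaussianBlur(f["frame"],(3,3),0).astype(float); g=im[:,:,1]
    near=cv2.dilate((sil(f,n,p,z0)>0.5).astype(np.uint8),np.ones((25,25)))>0
    u8=g.astype(np.uint8)[near]; t=thr or cv2.threshold(u8.reshape(-1,1),0,255,cv2.THRESH_OTSU)[0]
    m=((g<t)&near).astype(np.uint8); k,lab,s,_=cv2.connectedComponentsWithStats(m)
    i=1+np.argmax(s[1:,4]); return (lab==i).astype(float),t
def locate(f,n,p,z0=0,thr=None):
    m,t=seg(f,n,p,z0,thr); c=lambda q:np.abs(sil(f,n,q,z0)-m).sum()
    r=minimize(c,p,method="Nelder-Mead",options=dict(initial_simplex=np.array(p)+np.array([[0,0,0],[6,0,0],[0,6,0],[0,0,6.]]),xatol=.05,fatol=.5))
    r=minimize(c,r.x,method="Nelder-Mead",options=dict(initial_simplex=r.x+np.array([[0,0,0],[-2,1,0],[0,-2,1],[0,1,-2.]]),xatol=.05,fatol=.5))
    print(n,np.round(r.x,2),"cost",round(r.fun,1),"of",m.sum(),"thr",t); return r.x,m
def overlay(f,n,p,path,box,s,z0=0):
    im=f["frame"].copy(); a=cv2.resize(im,None,fx=s,fy=s,interpolation=cv2.INTER_CUBIC); tr,_=mesh(n,p)
    for q,z in((OUT[n],z0+18),([(-10,-14),(10,-14),(10,14),(-10,14)],z0+58)):
        cv2.polylines(a,[((w2p(f,tr(q,z))+.5)*s).round().astype(np.int32)],True,(0,255,0),1)
    u0,v0,u1,v1=box; cv2.imwrite(path,a[v0*s:v1*s,u0*s:u1*s,::-1])
E
python3 - <<'E'
from h import *
import pickle
st();f=grab("wrist"); pickle.dump(f,open("w5.pkl","wb"))
p,m=locate(f,"knee",[417.7,-219.4,-4.4])
c=w2p(f,[[p[0]+20,p[1]+8,20]])[0].astype(int);print(c)
u0,v0=c[0]-90,max(0,c[1]-80); overlay(f,"knee",p,"pics/w5.png",(u0,v0,u0+180,v0+150),4)
E
```

```text
9.4 [ 436.7 -284.6  249. ] [ 1.7999e+02 -3.0000e-02  8.5550e+01] F [ 0.5 -0.2  0.9] w 50.4 0.0
knee [ 417.25 -219.38   -5.  ] cost 100.7 of 2658.0 thr 112.0
[318 117]
```

View pics/w5.png

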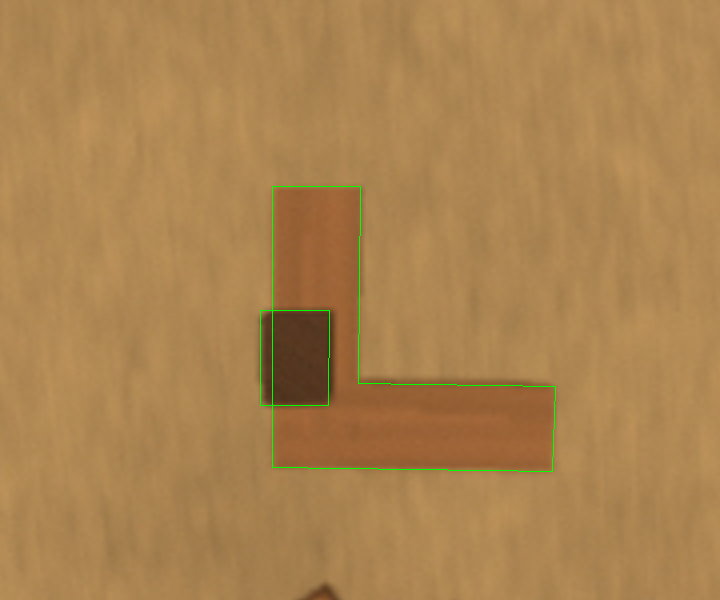

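The overlay sits on the knee everywhere, so that pose is good. Grasp.

Emit:
{"fn": "send_rows", "kwargs": {
  "grip": [0.1, 0.1, 0.1, 0.1, 0.1, 0.1, 0.1, 0.1],
  "xyz": [
    [-0.01, 0.03, -0.01],
    [-0.0195, 0.065, -0.03],
    [-0.0195, 0.065, -0.065],
    [-0.0195, 0.065, -0.1],
    [-0.0195, 0.065, -0.13],
    [-0.0195, 0.065, -0.15],
    [-0.0195, 0.065, -0.16],
    [-0.0195, 0.065, -0.16]
  ],
  "yaw": [-0.5, -0.5, -0.5, -0.5, -0.5, -0.5, -0.5, -0.5]
}}

```text
time_s: 10.12
ee_pos: [415.1, -219.3, 86.7]
ee_rot: [-179.7, -0.1, 85.0]
force: [-0.6, 0.0, 0.6]
gripper_width: 49.9
gripper_force: 0.0
```

Emit:
{"fn": "send_rows", "kwargs": {
  "grip": [0.1, 0.1, 0.1, 0.1],
  "xyz": [
    [0, 0, 0],
    [0, 0, 0],
    [0, 0, 0],
    [0, 0, 0]
  ],
  "yaw": [0, 0, 0, 0]
}}

```text
time_s: 10.45
ee_pos: [417.1, -221.4, 90.0]
ee_rot: [179.9, 0.1, 84.9]
force: [-0.2, -0.4, -0.2]
gripper_width: 50.3
gripper_force: 0.0
```

Emit:
{"fn": "send_rows", "kwargs": {
  "grip": [0.1, 0.1, 0.1, 0.1, 0.1, -1, -1, -1],
  "xyz": [
    [0, 0.001, -0.03],
    [0, 0.001, -0.055],
    [0, 0.001, -0.064],
    [0, 0.001, -0.064],
    [0, 0.001, -0.064],
    [0, 0.001, -0.064],
    [0, 0.001, -0.064],
    [0, 0.001, -0.064]
  ],
  "yaw": [0, 0, 0, 0, 0, 0, 0, 0]
}}

```text
time_s: 11.12
ee_pos: [417.2, -220.6, 26.1]
ee_rot: [179.9, 0.1, 84.9]
force: [-0.3, 0.4, -0.1]
gripper_width: 33.3
gripper_force: 0.0
```

Emit:
{"fn": "send_rows", "kwargs": {
  "grip": [-1, -1, -1, -1, -1],
  "xyz": [
    [0, 0, 0],
    [0, 0, 0],
    [0, 0, 0],
    [0, 0, 0],
    [0, 0, 0]
  ],
  "yaw": [0, 0, 0, 0, 0]
}}

```text
time_s: 11.53
ee_pos: [416.8, -220.4, 25.4]
ee_rot: [179.9, 0.0, 84.9]
force: [-0.3, 0.6, 4.6]
gripper_width: 19.9
gripper_force: 60.0
```

Run:
```python
from h import *
for i in range(6):
    st(); eyes.grab_frame("wrist")
```

```text
11.53 [ 416.8 -220.4   25.4] [1.7994e+02 2.0000e-02 8.4910e+01] F [-0.3  0.6  4.6] w 19.9 60.0
11.58 [ 416.8 -220.4   25.4] [1.7995e+02 2.0000e-02 8.4910e+01] F [-0.7  0.4  5.3] w 19.6 60.0
11.63 [ 416.8 -220.3   25.4] [1.7995e+02 2.0000e-02 8.4910e+01] F [-0.3  0.6  5.9] w 20.0 60.0
11.68 [ 416.8 -220.3   25.4] [1.7995e+02 2.0000e-02 8.4910e+01] F [0.5 0.6 6.6] w 19.9 60.0
11.73 [ 416.7 -220.4   25.4] [1.7995e+02 2.0000e-02 8.4910e+01] F [-0.5  0.7  5.4] w 19.8 60.0
11.78 [ 416.8 -220.4   25.4] [1.7995e+02 2.0000e-02 8.4910e+01] F [-0.5  0.8  5.2] w 19.7 60.0
```

Emit:
{"fn": "send_rows", "kwargs": {
  "grip": [-1, -1, -1, -1, -1, -1, -1, -1],
  "xyz": [
    [0, 0, 0.01],
    [0, 0, 0.03],
    [0, 0, 0.06],
    [0, 0, 0.09],
    [0.01, 0.02, 0.1],
    [0.025, 0.055, 0.1],
    [0.04, 0.09, 0.1],
    [0.055, 0.125, 0.1]
  ],
  "yaw": [0, 0, 0, 0, 3, 6, 9.4, 9.4]
}}

```text
time_s: 12.5
ee_pos: [471.3, -93.9, 124.9]
ee_rot: [-180.0, -0.0, 94.3]
force: [-0.3, -0.5, -0.6]
gripper_width: 19.9
gripper_force: 60.0
```

Emit:
{"fn": "send_rows", "kwargs": {
  "grip": [-1, -1, -1, -1, -1, -1, -1, -1],
  "xyz": [
    [0.015, 0.03, 0],
    [0.028, 0.055, 0],
    [0.031, 0.062, 0],
    [0.031, 0.062, 0],
    [0.031, 0.062, -0.02],
    [0.031, 0.062, -0.04],
    [0.031, 0.062, -0.04],
    [0.031, 0.062, -0.04]
  ],
  "yaw": [0, 0, 0, 0, 0, 0, 0, 0]
}}

```text
time_s: 13.17
ee_pos: [500.8, -34.2, 84.2]
ee_rot: [-179.8, -0.0, 94.2]
force: [0.5, 0.3, -1.0]
gripper_width: 19.9
gripper_force: 60.0
```

Run:
```python
from h import *
import pickle
f=None
for i in range(2):
    st(); f=grab("wrist")
pickle.dump(f,open("w6.pkl","wb"))
u=w2p(f,[[520,-30,62]])[0];print(u)
crop(f,200,60,440,300,2.4,"pics/w6.png")
```

```text
13.17 [500.8 -34.2  84.2] [-1.798e+02 -1.000e-02  9.425e+01] F [ 0.5  0.3 -1. ] w 19.9 60.0
13.22 [502.  -34.1  85.1] [-1.7996e+02  1.0000e-02  9.4240e+01] F [ 0.4 -0.4 -0.2] w 19.6 60.0
[348.93824863 229.19477695]
```

View pics/w6.png

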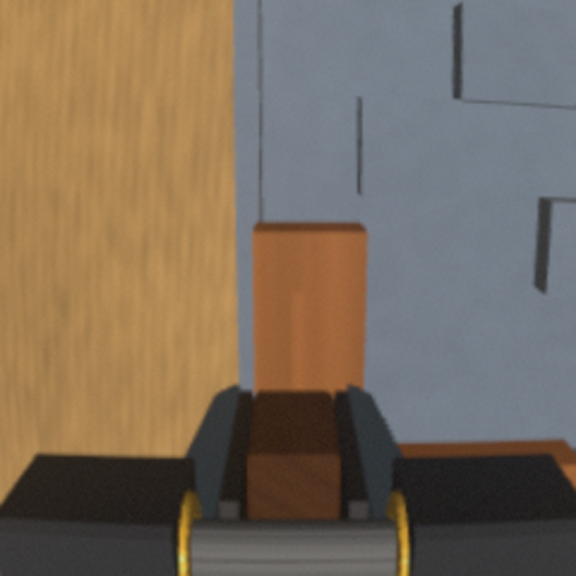

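Knee is held, with the leg's top end edge at crop (255,231)–(366,231). I'll check its offset in the grip against the target.

Run:
```python
from h import *
import pickle
f=pickle.load(open("w6.pkl","rb")); st()
g=lambda u,v,z:p2w(f,200+(u+.5)/2.4-.5,60+(v+.5)/2.4-.5,z)[:2]
a,b=g(255,231,77.7),g(366,231,77.7); print(a,b,np.linalg.norm(a-b))
th=np.radians(4.25);X=np.array([np.cos(th),np.sin(th)]);Y=np.array([-X[1],X[0]]);t=np.array([502.,-34.1])
print("tip in tool-part axes",(a-t)@X,(b-t)@X,(a-t)@Y,(b-t)@Y,"nominal -10,18,54")
for n,h in (("knee",(-52,-56)),("tee",(-52,48)),("zed",(52,16))):
    th=np.radians(4.31);R=np.array([[np.cos(th),-np.sin(th)],[np.sin(th),np.cos(th)]]);print(n,np.array([550.8,27.6])+R@h)
```

```text
13.27 [502.7 -34.   85.7] [1.7994e+02 2.0000e-02 9.4250e+01] F [-0.3  0.4 -1. ] w 19.5 60.0
[488.52363894  19.93791447] [515.46342679  22.02325336] 27.020377637628712
tip in tool-part axes -9.434635307741464 17.585614428722568 54.88803298198559 54.97117057385072 nominal -10,18,54
knee [503.1556093 -32.1495777]
tee [495.3397215   71.55631364]
zed [601.45050139  47.46269641]
```

Emit:
{"fn": "send_rows", "kwargs": {
  "grip": [-1, -1, -1, -1, -1, -1, -1, -1],
  "xyz": [
    [0.0, 0.001, -0.01],
    [0.0, 0.001, -0.02],
    [0.0, 0.001, -0.03],
    [0.0, 0.001, -0.03],
    [0.0, 0.001, -0.03],
    [0.0, 0.001, -0.03],
    [0.0, 0.001, -0.03],
    [0.0, 0.001, -0.03]
  ],
  "yaw": [0, 0, 0, 0, 0, 0, 0, 0]
}}

```text
time_s: 13.93
ee_pos: [502.8, -32.2, 55.3]
ee_rot: [179.9, 0.0, 94.3]
force: [0.3, -0.0, 0.0]
gripper_width: 19.4
gripper_force: 60.0
```

Emit:
{"fn": "send_rows", "kwargs": {
  "grip": [-1, -1, -1, -1, -1, -1, -1, -1],
  "xyz": [
    [0.0003, -0.0009, -0.003],
    [0.0003, -0.0009, -0.006],
    [0.0003, -0.0009, -0.01],
    [0.0003, -0.0009, -0.014],
    [0.0003, -0.0009, -0.018],
    [0.0003, -0.0009, -0.021],
    [0.0003, -0.0009, -0.0235],
    [0.0003, -0.0009, -0.0235]
  ],
  "yaw": [0, 0, 0, 0, 0, 0, 0, 0]
}}

```text
time_s: 14.6
ee_pos: [502.8, -33.1, 31.5]
ee_rot: [180.0, 0.0, 94.3]
force: [-0.9, -1.4, -1.6]
gripper_width: 19.4
gripper_force: 60.0
```

Emit:
{"fn": "send_rows", "kwargs": {
  "grip": [-1, -1, -1],
  "xyz": [
    [0, 0, 0],
    [0, 0, 0],
    [0, 0, 0]
  ],
  "yaw": [0, 0, 0]
}}

```text
time_s: 14.85
ee_pos: [502.8, -33.1, 31.5]
ee_rot: [180.0, 0.0, 94.3]
force: [0.8, -0.5, -0.5]
gripper_width: 19.3
gripper_force: 60.0
```

Emit:
{"fn": "send_rows", "kwargs": {
  "grip": [-0.3, 0, 0.1, 0.1, 0.1, 0.1, 0.1, 0.1],
  "xyz": [
    [0, 0, 0],
    [0, 0, 0],
    [0, 0, 0],
    [0, 0, 0.02],
    [0, 0, 0.05],
    [0, 0, 0.09],
    [0, -0.01, 0.13],
    [0, -0.03, 0.16]
  ],
  "yaw": [0, 0, 0, 0, 0, 0, 4, 8]
}}

```text
time_s: 15.52
ee_pos: [503.4, -62.1, 194.8]
ee_rot: [179.8, 0.0, 102.6]
force: [1.1, -0.1, 0.1]
gripper_width: 49.9
gripper_force: 0.0
```

Emit:
{"fn": "send_rows", "kwargs": {
  "grip": [0.1, 0.1, 0.1, 0.1, 0.1, 0.1, 0.1, 0.1],
  "xyz": [
    [0, -0.035, 0.02],
    [-0.005, -0.075, 0.04],
    [-0.01, -0.115, 0.06],
    [-0.015, -0.155, 0.06],
    [-0.02, -0.195, 0.06],
    [-0.025, -0.235, 0.06],
    [-0.03, -0.275, 0.06],
    [-0.033, -0.312, 0.06]
  ],
  "yaw": [4, 8, 12, 16, 20, 20, 20, 20]
}}

```text
time_s: 16.18
ee_pos: [468.7, -377.4, 251.5]
ee_rot: [-180.0, 0.0, 122.3]
force: [0.0, 0.0, -0.5]
gripper_width: 50.1
gripper_force: 0.0
```

Emit:
{"fn": "send_rows", "kwargs": {
  "grip": [0.1, 0.1, 0.1, 0.1, 0.1],
  "xyz": [
    [0, -0.015, 0],
    [0, -0.015, 0],
    [0, -0.015, 0],
    [0, -0.015, 0],
    [0, -0.015, 0]
  ],
  "yaw": [0, 0, 0, 0, 0]
}}

```text
time_s: 16.6
ee_pos: [470.1, -388.4, 251.7]
ee_rot: [180.0, -0.0, 122.4]
force: [0.1, -0.3, 0.8]
gripper_width: 50.0
gripper_force: 0.0
```

Run:
```python
from h import *
import pickle
st();f=grab("wrist"); pickle.dump(f,open("w7.pkl","wb"))
p,m=locate(f,"tee",[426.2,-347,32.1])
t=grab("top"); pickle.dump(t,open("top2.pkl","wb"))
locate(t,"zed",[602.9,-340.6,-24.1]); 
q=pickle.load(open("top0.pkl","rb")); locate(q,"zed",[602.9,-340.6,-24.1])
locate(f,"zed",[602.9,-340.6,-24.1])
```

```text
16.6 [ 470.1 -388.4  251.7] [ 1.7997e+02 -3.0000e-02  1.2241e+02] F [ 0.1 -0.3  0.8] w 50.0 0.0
tee [ 425.42 -348.81   31.32] cost 92.6 of 2038.0 thr 109.0
zed [ 604.08 -341.47  -24.79] cost 45.5 of 759.0 thr 75.0
zed [ 604.03 -341.9   -24.7 ] cost 46.9 of 756.0 thr 75.0
zed [ 604.03 -342.07  -23.84] cost 95.9 of 2181.0 thr 107.0
```

Emit:
{"fn": "send_rows", "kwargs": {
  "grip": [0.1, 0.1, 0.1, 0.1, 0.1, 0.1, 0.1, 0.1],
  "xyz": [
    [-0.025, 0.022, -0.01],
    [-0.0447, 0.0396, -0.03],
    [-0.0447, 0.0396, -0.065],
    [-0.0447, 0.0396, -0.1],
    [-0.0447, 0.0396, -0.13],
    [-0.0447, 0.0396, -0.15],
    [-0.0447, 0.0396, -0.16],
    [-0.0447, 0.0396, -0.16]
  ],
  "yaw": [-1.1, -1.1, -1.1, -1.1, -1.1, -1.1, -1.1, -1.1]
}}

```text
time_s: 17.37
ee_pos: [424.2, -348.9, 89.7]
ee_rot: [-179.9, -0.2, 121.3]
force: [-0.5, -0.7, 0.7]
gripper_width: 50.3
gripper_force: 0.0
```

Emit:
{"fn": "send_rows", "kwargs": {
  "grip": [0.1, 0.1, 0.1, 0.1, 0.1],
  "xyz": [
    [0, 0, 0],
    [0, 0, 0],
    [0, 0, 0],
    [0, 0, 0],
    [0, 0, 0]
  ],
  "yaw": [0, 0, 0, 0, 0]
}}

```text
time_s: 17.78
ee_pos: [425.4, -350.9, 92.4]
ee_rot: [180.0, 0.1, 121.2]
force: [-0.1, 0.2, 1.3]
gripper_width: 50.0
gripper_force: 0.0
```

Emit:
{"fn": "send_rows", "kwargs": {
  "grip": [0.1, 0.1, 0.1, 0.1, 0.1, -1, -1, -1],
  "xyz": [
    [0, 0.0015, -0.03],
    [0, 0.0015, -0.055],
    [0, 0.0015, -0.066],
    [0, 0.0015, -0.066],
    [0, 0.0015, -0.066],
    [0, 0.0015, -0.066],
    [0, 0.0015, -0.066],
    [0, 0.0015, -0.066]
  ],
  "yaw": [0, 0, 0, 0, 0, 0, 0, 0]
}}

```text
time_s: 18.45
ee_pos: [425.7, -349.6, 26.7]
ee_rot: [180.0, 0.1, 121.2]
force: [0.2, -0.5, -0.5]
gripper_width: 32.9
gripper_force: 0.0
```

Emit:
{"fn": "send_rows", "kwargs": {
  "grip": [-1, -1, -1, -1, -1, -1],
  "xyz": [
    [0, 0, 0],
    [0, 0, 0],
    [0, 0, 0],
    [0, 0, 0],
    [0, 0, 0],
    [0, 0, 0]
  ],
  "yaw": [0, 0, 0, 0, 0, 0]
}}

```text
time_s: 18.95
ee_pos: [425.3, -349.1, 26.0]
ee_rot: [180.0, 0.0, 121.2]
force: [-0.2, 0.7, 6.1]
gripper_width: 19.6
gripper_force: 60.0
```

Emit:
{"fn": "send_rows", "kwargs": {
  "grip": [-1, -1, -1, -1, -1, -1, -1, -1],
  "xyz": [
    [0, 0, 0.01],
    [0, 0, 0.03],
    [0, 0, 0.06],
    [0, 0.01, 0.09],
    [0.005, 0.03, 0.11],
    [0.01, 0.065, 0.11],
    [0.016, 0.1, 0.11],
    [0.022, 0.135, 0.11]
  ],
  "yaw": [0, 0, 0, -2, -6, -10, -15, -20]
}}

```text
time_s: 19.62
ee_pos: [446.7, -212.8, 136.1]
ee_rot: [180.0, 0.0, 100.9]
force: [0.5, 0.6, -1.7]
gripper_width: 19.4
gripper_force: 60.0
```

Emit:
{"fn": "send_rows", "kwargs": {
  "grip": [-1, -1, -1, -1, -1, -1, -1, -1],
  "xyz": [
    [0.006, 0.036, 0],
    [0.012, 0.074, 0],
    [0.018, 0.112, 0],
    [0.024, 0.15, 0],
    [0.03, 0.188, 0],
    [0.036, 0.226, 0],
    [0.044, 0.262, 0],
    [0.048, 0.2855, 0]
  ],
  "yaw": [-4, -6.9, -6.9, -6.9, -6.9, -6.9, -6.9, -6.9]
}}

```text
time_s: 20.28
ee_pos: [495.2, 74.6, 135.7]
ee_rot: [180.0, -0.0, 94.4]
force: [0.7, 0.4, -1.9]
gripper_width: 19.8
gripper_force: 60.0
```

Emit:
{"fn": "send_rows", "kwargs": {
  "grip": [-1, -1, -1, -1, -1, -1, -1, -1],
  "xyz": [
    [0, 0, 0],
    [0, 0, 0],
    [0, 0, -0.02],
    [0, 0, -0.04],
    [0, 0, -0.05],
    [0, 0, -0.05],
    [0, 0, -0.05],
    [0, 0, -0.05]
  ],
  "yaw": [0, 0, 0, 0, 0, 0, 0, 0]
}}

```text
time_s: 20.95
ee_pos: [495.7, 71.0, 86.3]
ee_rot: [179.9, 0.0, 94.3]
force: [-0.4, -0.0, -0.7]
gripper_width: 19.3
gripper_force: 60.0
```

Run:
```python
from h import *
import pickle
for i in range(3): s=st(); f=grab("wrist")
pickle.dump((f,s),open("w8.pkl","wb"))
t=s["ee_pos"]; print(w2p(f,[[t[0],t[1]+40,t[2]]]))
crop(f,200,60,440,300,2.4,"pics/w8.png")
```

```text
20.95 [495.7  71.   86.3] [179.91   0.    94.26] F [-0.4 -0.  -0.7] w 19.3 60.0
21.0 [495.9  71.2  86.5] [179.88  -0.    94.27] F [-0.1  0.4 -1.1] w 19.6 60.0
21.05 [495.8  71.3  86.5] [179.87  -0.    94.28] F [ 0.2 -1.4 -1.1] w 19.5 60.0
[[327.33303956 183.95948142]]
```

View pics/w8.png

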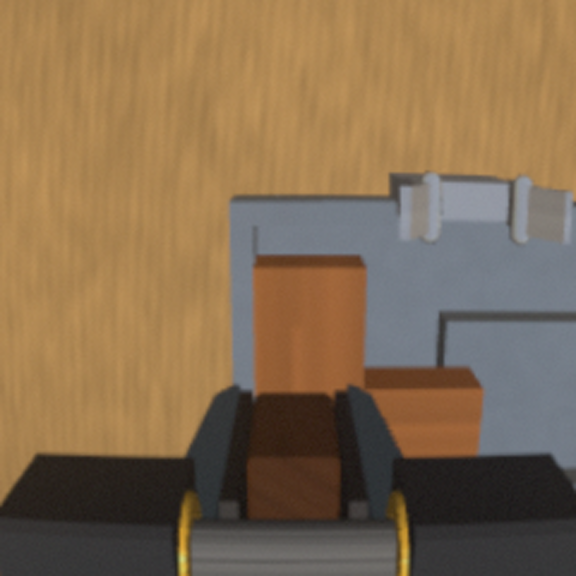

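Tee is held. Its bar-end top edge is at (255,264)–(365,264). Offset check.

Run:
```python
from h import *
import pickle
f,s=pickle.load(open("w8.pkl","rb"))
g=lambda u,v,z:p2w(f,200+(u+.5)/2.4-.5,60+(v+.5)/2.4-.5,z)[:2]
a,b=g(255,264,78.5),g(365,264,78.5)
th=np.radians(4.28);X=np.array([np.cos(th),np.sin(th)]);Y=np.array([-X[1],X[0]]);t=s["ee_pos"][:2]
print((a-t)@X,(b-t)@X,(a-t)@Y,(b-t)@Y,"nominal -10,18,46")
```

```text
-9.520314839875885 17.59993554268259 46.62009646099626 46.67446799163456 nominal -10,18,46
```

Emit:
{"fn": "send_rows", "kwargs": {
  "grip": [-1, -1, -1, -1, -1, -1, -1, -1],
  "xyz": [
    [-0.0004, 0, -0.01],
    [-0.0004, 0, -0.02],
    [-0.0004, 0, -0.03],
    [-0.0004, 0, -0.03],
    [-0.0004, 0, -0.03],
    [-0.0004, 0, -0.03],
    [-0.0004, 0, -0.03],
    [-0.0004, 0, -0.03]
  ],
  "yaw": [0, 0, 0, 0, 0, 0, 0, 0]
}}

```text
time_s: 21.77
ee_pos: [495.0, 71.6, 55.9]
ee_rot: [179.9, -0.0, 94.3]
force: [0.6, -0.5, -0.5]
gripper_width: 19.9
gripper_force: 60.0
```

Emit:
{"fn": "send_rows", "kwargs": {
  "grip": [-1, -1, -1, -1, -1, -1, -1, -1],
  "xyz": [
    [0.0003, -0.0004, -0.003],
    [0.0003, -0.0004, -0.006],
    [0.0003, -0.0004, -0.01],
    [0.0003, -0.0004, -0.014],
    [0.0003, -0.0004, -0.018],
    [0.0003, -0.0004, -0.021],
    [0.0003, -0.0004, -0.0235],
    [0.0003, -0.0004, -0.0235]
  ],
  "yaw": [0, 0, 0, 0, 0, 0, 0, 0]
}}

```text
time_s: 22.43
ee_pos: [494.9, 71.1, 32.0]
ee_rot: [-180.0, 0.0, 94.3]
force: [0.0, -0.8, 0.9]
gripper_width: 19.8
gripper_force: 60.0
```

Emit:
{"fn": "send_rows", "kwargs": {
  "grip": [-1, -1, -1],
  "xyz": [
    [0, 0, 0],
    [0, 0, 0],
    [0, 0, 0]
  ],
  "yaw": [0, 0, 0]
}}

```text
time_s: 22.68
ee_pos: [494.9, 71.1, 32.0]
ee_rot: [180.0, -0.0, 94.3]
force: [-0.6, -0.2, 1.0]
gripper_width: 19.8
gripper_force: 60.0
```

Emit:
{"fn": "send_rows", "kwargs": {
  "grip": [-0.3, 0, 0.1, 0.1, 0.1, 0.1, 0.1, 0.1],
  "xyz": [
    [0, 0, 0],
    [0, 0, 0],
    [0, 0, 0],
    [0, 0, 0.02],
    [0, 0, 0.05],
    [0, 0, 0.09],
    [0, -0.01, 0.13],
    [0.003, -0.04, 0.155]
  ],
  "yaw": [0, 0, 0, 0, 0, 0, -4, -8]
}}

```text
time_s: 23.35
ee_pos: [499.2, 33.1, 190.9]
ee_rot: [179.7, -0.1, 86.3]
force: [0.8, -0.6, -0.4]
gripper_width: 50.1
gripper_force: 0.0
```

Emit:
{"fn": "send_rows", "kwargs": {
  "grip": [0.1, 0.1, 0.1, 0.1, 0.1, 0.1, 0.1, 0.1],
  "xyz": [
    [0.005, -0.035, 0.02],
    [0.01, -0.073, 0.04],
    [0.014, -0.113, 0.06],
    [0.018, -0.153, 0.06],
    [0.022, -0.193, 0.06],
    [0.027, -0.233, 0.06],
    [0.032, -0.273, 0.06],
    [0.037, -0.312, 0.06]
  ],
  "yaw": [-4, -8, -12, -16, -20, -20, -20, -20]
}}

```text
time_s: 24.02
ee_pos: [534.7, -283.1, 247.0]
ee_rot: [180.0, -0.0, 66.3]
force: [0.3, 0.4, 0.4]
gripper_width: 50.2
gripper_force: 0.0
```

Emit:
{"fn": "send_rows", "kwargs": {
  "grip": [0.1, 0.1, 0.1, 0.1, 0.1, 0.1, 0.1],
  "xyz": [
    [0.005, -0.035, 0],
    [0.01, -0.075, 0],
    [0.018, -0.11, 0],
    [0.02, -0.13, 0],
    [0.02, -0.13, 0],
    [0.02, -0.13, 0],
    [0.02, -0.13, 0]
  ],
  "yaw": [0, 0, 0, 0, 0, 0, 0]
}}

```text
time_s: 24.6
ee_pos: [554.8, -410.0, 246.7]
ee_rot: [-179.9, -0.0, 66.3]
force: [-0.8, 0.0, -0.6]
gripper_width: 50.1
gripper_force: 0.0
```

Run:
```python
from h import *
import pickle
st();f=grab("wrist"); pickle.dump(f,open("w9.pkl","wb"))
p,m=locate(f,"zed",[604,-342,-24.1])
```

```text
24.6 [ 554.8 -410.   246.7] [-1.7995e+02 -5.0000e-02  6.6330e+01] F [-0.8  0.  -0.6] w 50.1 0.0
zed [ 604.4  -342.35  -24.12] cost 65.0 of 2186.0 thr 108.0
```

Emit:
{"fn": "send_rows", "kwargs": {
  "grip": [0.1, 0.1, 0.1, 0.1, 0.1, 0.1, 0.1, 0.1],
  "xyz": [
    [0.02, 0.025, -0.01],
    [0.04, 0.05, -0.03],
    [0.0496, 0.0676, -0.06],
    [0.0496, 0.0676, -0.095],
    [0.0496, 0.0676, -0.125],
    [0.0496, 0.0676, -0.145],
    [0.0496, 0.0676, -0.157],
    [0.0496, 0.0676, -0.157]
  ],
  "yaw": [-0.4, -0.4, -0.4, -0.4, -0.4, -0.4, -0.4, -0.4]
}}

```text
time_s: 25.32
ee_pos: [603.1, -341.2, 87.4]
ee_rot: [-179.7, -0.0, 66.0]
force: [0.7, 0.1, -0.4]
gripper_width: 50.3
gripper_force: 0.0
```

Emit:
{"fn": "send_rows", "kwargs": {
  "grip": [0.1, 0.1, 0.1, 0.1, 0.1],
  "xyz": [
    [0, 0, 0],
    [0, 0, 0],
    [0, 0, 0],
    [0, 0, 0],
    [0, 0, 0]
  ],
  "yaw": [0, 0, 0, 0, 0]
}}

```text
time_s: 25.73
ee_pos: [604.9, -343.7, 91.2]
ee_rot: [179.9, 0.0, 65.9]
force: [-0.8, 0.0, -0.7]
gripper_width: 50.1
gripper_force: 0.0
```

Emit:
{"fn": "send_rows", "kwargs": {
  "grip": [0.1, 0.1, 0.1, 0.1, 0.1, -1, -1, -1],
  "xyz": [
    [0, 0.001, -0.03],
    [0, 0.001, -0.055],
    [0, 0.001, -0.065],
    [0, 0.001, -0.065],
    [0, 0.001, -0.065],
    [0, 0.001, -0.065],
    [0, 0.001, -0.065],
    [0, 0.001, -0.065]
  ],
  "yaw": [0, 0, 0, 0, 0, 0, 0, 0]
}}

```text
time_s: 26.4
ee_pos: [605.4, -342.8, 26.6]
ee_rot: [179.8, 0.0, 65.9]
force: [0.2, -0.6, 0.4]
gripper_width: 32.8
gripper_force: 0.0
```

Emit:
{"fn": "send_rows", "kwargs": {
  "grip": [-1, -1, -1, -1, -1, -1],
  "xyz": [
    [0, 0, 0],
    [0, 0, 0],
    [0, 0, 0],
    [0, 0, 0],
    [0, 0, 0],
    [0, 0, 0]
  ],
  "yaw": [0, 0, 0, 0, 0, 0]
}}

```text
time_s: 26.9
ee_pos: [604.8, -342.5, 25.7]
ee_rot: [179.9, 0.0, 65.9]
force: [0.2, 0.6, 5.0]
gripper_width: 19.8
gripper_force: 60.0
```

Emit:
{"fn": "send_rows", "kwargs": {
  "grip": [-1, -1, -1, -1, -1, -1, -1, -1],
  "xyz": [
    [0, 0, 0.01],
    [0, 0, 0.03],
    [0, 0, 0.06],
    [0, 0.01, 0.09],
    [0, 0.03, 0.11],
    [0, 0.065, 0.11],
    [0, 0.1, 0.11],
    [0, 0.135, 0.11]
  ],
  "yaw": [0, 0, 0, 2, 6, 10, 15, 20]
}}

```text
time_s: 27.57
ee_pos: [604.1, -206.1, 135.4]
ee_rot: [180.0, -0.0, 86.1]
force: [1.9, -0.5, -1.5]
gripper_width: 19.8
gripper_force: 60.0
```

Emit:
{"fn": "send_rows", "kwargs": {
  "grip": [-1, -1, -1, -1, -1, -1, -1, -1],
  "xyz": [
    [0, 0.036, 0],
    [0, 0.074, 0],
    [0, 0.112, 0],
    [0, 0.15, 0],
    [-0.001, 0.188, 0],
    [-0.002, 0.22, 0],
    [-0.0034, 0.245, 0],
    [-0.0034, 0.255, 0]
  ],
  "yaw": [4, 8.4, 8.4, 8.4, 8.4, 8.4, 8.4, 8.4]
}}

```text
time_s: 28.23
ee_pos: [600.3, 51.2, 134.9]
ee_rot: [-180.0, -0.1, 94.5]
force: [0.6, 0.0, -0.1]
gripper_width: 19.8
gripper_force: 60.0
```

Emit:
{"fn": "send_rows", "kwargs": {
  "grip": [-1, -1, -1, -1, -1, -1, -1, -1],
  "xyz": [
    [0, 0, 0],
    [0, 0, 0],
    [0, 0, -0.02],
    [0, 0, -0.04],
    [0, 0, -0.05],
    [0, 0, -0.05],
    [0, 0, -0.05],
    [0, 0, -0.05]
  ],
  "yaw": [0, 0, 0, 0, 0, 0, 0, 0]
}}

```text
time_s: 28.9
ee_pos: [602.0, 47.0, 85.9]
ee_rot: [179.9, 0.0, 94.3]
force: [0.8, 0.6, -0.5]
gripper_width: 19.7
gripper_force: 60.0
```

Run:
```python
from h import *
import pickle
for i in range(3): s=st(); f=grab("wrist")
pickle.dump((f,s),open("w10.pkl","wb"))
crop(f,160,40,440,280,2.4,"pics/w10.png")
```

```text
28.9 [602.   47.   85.9] [1.7989e+02 1.0000e-02 9.4250e+01] F [ 0.8  0.6 -0.5] w 19.7 60.0
28.95 [602.1  47.2  86.2] [1.7986e+02 1.0000e-02 9.4270e+01] F [ 0.1 -0.2 -0.1] w 19.5 60.0
29.0 [602.   47.4  86.2] [1.7986e+02 1.0000e-02 9.4280e+01] F [ 0.5  0.3 -0.8] w 19.8 60.0
```

View pics/w10.png

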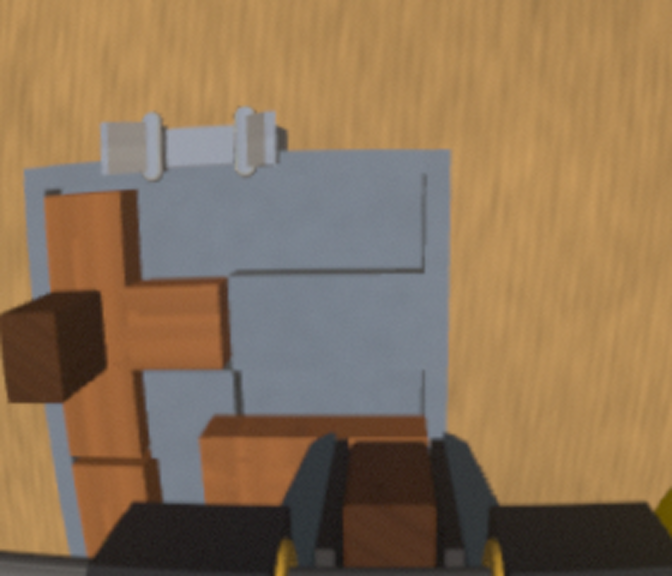

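Tee and knee sit flat in their places. Zed is held, with its leg's top edge at (203,437)–(427,438).

Run:
```python
from h import *
import pickle
f,s=pickle.load(open("w10.pkl","rb"))
g=lambda u,v,z:p2w(f,160+(u+.5)/2.4-.5,40+(v+.5)/2.4-.5,z)[:2]
a,b=g(203,437,78.5),g(427,438,78.5)
th=np.radians(4.28);X=np.array([np.cos(th),np.sin(th)]);Y=np.array([-X[1],X[0]]);t=s["ee_pos"][:2]
print((a-t)@X,(b-t)@X,(a-t)@Y,(b-t)@Y,"nominal -50,10,14")
```

```text
-49.08464518126593 9.668941147396945 13.679747571751458 13.709255071631935 nominal -50,10,14
```

Emit:
{"fn": "send_rows", "kwargs": {
  "grip": [-1, -1, -1, -1, -1, -1, -1, -1],
  "xyz": [
    [-0.0005, 0, -0.01],
    [-0.0005, 0, -0.02],
    [-0.0005, 0, -0.03],
    [-0.0005, 0, -0.03],
    [-0.0005, 0, -0.03],
    [-0.0005, 0, -0.03],
    [-0.0005, 0, -0.03],
    [-0.0005, 0, -0.03]
  ],
  "yaw": [0, 0, 0, 0, 0, 0, 0, 0]
}}

```text
time_s: 29.72
ee_pos: [601.0, 47.8, 55.4]
ee_rot: [179.9, 0.0, 94.3]
force: [0.1, -0.8, -0.9]
gripper_width: 19.4
gripper_force: 60.0
```

Emit:
{"fn": "send_rows", "kwargs": {
  "grip": [-1, -1, -1, -1, -1, -1, -1, -1],
  "xyz": [
    [0.0005, -0.0002, -0.003],
    [0.0005, -0.0002, -0.006],
    [0.0005, -0.0002, -0.01],
    [0.0005, -0.0002, -0.014],
    [0.0005, -0.0002, -0.018],
    [0.0005, -0.0002, -0.021],
    [0.0005, -0.0002, -0.0235],
    [0.0005, -0.0002, -0.0235]
  ],
  "yaw": [0, 0, 0, 0, 0, 0, 0, 0]
}}

```text
time_s: 30.38
ee_pos: [601.0, 47.5, 31.7]
ee_rot: [-180.0, -0.0, 94.3]
force: [-1.3, 0.1, 2.2]
gripper_width: 19.5
gripper_force: 60.0
```

Emit:
{"fn": "send_rows", "kwargs": {
  "grip": [-1, -1, -1],
  "xyz": [
    [0, 0, 0],
    [0, 0, 0],
    [0, 0, 0]
  ],
  "yaw": [0, 0, 0]
}}

```text
time_s: 30.63
ee_pos: [601.1, 47.5, 31.7]
ee_rot: [180.0, -0.0, 94.3]
force: [-1.0, 0.5, 3.4]
gripper_width: 19.6
gripper_force: 60.0
```

Emit:
{"fn": "send_rows", "kwargs": {
  "grip": [-0.3, 0, 0.1, 0.1, 0.1, 0.1, 0.1, 0.1],
  "xyz": [
    [0, 0, 0],
    [0, 0, 0],
    [0, 0, 0],
    [0, 0, 0.02],
    [0, 0, 0.05],
    [0, 0, 0.09],
    [-0.01, 0.01, 0.13],
    [-0.025, 0.03, 0.155]
  ],
  "yaw": [0, 0, 0, 0, 0, 0, 3, 7]
}}

```text
time_s: 31.3
ee_pos: [578.4, 76.5, 190.2]
ee_rot: [179.6, 0.1, 101.3]
force: [2.0, 1.3, 0.1]
gripper_width: 49.9
gripper_force: 0.0
```

Emit:
{"fn": "send_rows", "kwargs": {
  "grip": [0.1, 0.1, 0.1, 0.1, 0.1, 0.1, 0.1, 0.1],
  "xyz": [
    [-0.015, 0.03, 0],
    [-0.032, 0.065, 0],
    [-0.05, 0.1, 0],
    [-0.067, 0.135, 0],
    [-0.085, 0.17, 0],
    [-0.102, 0.205, 0],
    [-0.115, 0.235, 0],
    [-0.122, 0.248, 0]
  ],
  "yaw": [4, 8, 12, 16, 20.1, 20.1, 20.1, 20.1]
}}

```text
time_s: 31.97
ee_pos: [452.4, 329.0, 186.4]
ee_rot: [179.9, -0.1, 121.6]
force: [1.7, -0.6, 0.8]
gripper_width: 49.7
gripper_force: 0.0
```

Emit:
{"fn": "send_rows", "kwargs": {
  "grip": [0.1, 0.1, 0.1, 0.1, 0.1, 0.1],
  "xyz": [
    [0, 0, 0],
    [0, 0, 0],
    [0, 0, 0],
    [0, 0, 0],
    [0, 0, 0],
    [0, 0, 0]
  ],
  "yaw": [0, 0, 0, 0, 0, 0]
}}

```text
time_s: 32.47
ee_pos: [454.7, 324.6, 186.5]
ee_rot: [180.0, 0.0, 121.3]
force: [0.6, -0.1, 0.4]
gripper_width: 50.4
gripper_force: 0.0
```

Run:
```python
from h import *
import pickle
s=st(); f=grab("wrist");pickle.dump((f,s),open("w11.pkl","wb"))
d=w2p(f,[[487,270,47],[454,325,47],[410,398,47]]);print(d)
# bar edges per row (bar is bluish-white)
im=f["frame"].astype(int)
P=[]
for v in range(90,200,6):
    u=np.where((im[v,:,2]>150)&(im[v,:,0]-im[v,:,2]<15))[0]; u=u[(u>250)&(u<400)]
    if len(u)>5: P.append(p2w(f,(u.min()+u.max())/2,v,47)[:2])
P=np.array(P); print(len(P)); vx,vy,x0,y0=cv2.fitLine(P.astype(np.float32),cv2.DIST_HUBER,0,.01,.01).ravel()
if vy<0: vx,vy=-vx,-vy
print("yaw",np.degrees(np.arctan2(-vx,vy)),"x at y=325:",x0+(325.3-y0)*vx/vy)
t=grab("top");pickle.dump(t,open("top3.pkl","wb"))
for n,p in (("knee",[503.2,-32.1,4.3]),("tee",[495.3,71.6,4.3]),("zed",[601.4,47.5,4.3])):
    print(n,np.round(w2p(t,[[p[0],p[1],64]])[0]))
```

```text
32.47 [454.7 324.6 186.5] [1.7999e+02 1.0000e-02 1.2132e+02] F [ 0.6 -0.1  0.4] w 50.4 0.0
[[320.87132847 245.4432821 ]
 [321.24261691 189.12206068]
 [321.64594707 106.0366276 ]]
19
yaw 31.70418 x at y=325: 454.26227
knee [352. 239.]
tee [308. 244.]
zed [318. 199.]
```

Emit:
{"fn": "send_rows", "kwargs": {
  "grip": [0.1, 0.1, 0, 0, 0, 0, 0, 0],
  "xyz": [
    [-0.0006, 0.0006, -0.03],
    [-0.0006, 0.0006, -0.065],
    [-0.0006, 0.0006, -0.1],
    [-0.0006, 0.0006, -0.125],
    [-0.0006, 0.0006, -0.145],
    [-0.0006, 0.0006, -0.157],
    [-0.0006, 0.0006, -0.157],
    [-0.0006, 0.0006, -0.157]
  ],
  "yaw": [0.3, 0.3, 0.3, 0.3, 0.3, 0.3, 0.3, 0.3]
}}

```text
time_s: 33.23
ee_pos: [453.5, 325.9, 29.2]
ee_rot: [-179.9, 0.0, 121.7]
force: [0.1, 0.7, 1.2]
gripper_width: 45.6
gripper_force: 0.0
```

Emit:
{"fn": "send_rows", "kwargs": {
  "grip": [0, 0, -1, -1, -1, -1, -1, -1],
  "xyz": [
    [0, 0, 0],
    [0, 0, 0],
    [0, 0, 0],
    [0, 0, 0],
    [0, 0, 0],
    [0, 0, 0],
    [0, 0, 0],
    [0, 0, 0]
  ],
  "yaw": [0, 0, 0, 0, 0, 0, 0, 0]
}}

```text
time_s: 33.9
ee_pos: [453.6, 326.2, 29.9]
ee_rot: [180.0, -0.0, 121.7]
force: [-0.4, -0.8, 3.5]
gripper_width: 23.0
gripper_force: 60.0
```

Emit:
{"fn": "send_rows", "kwargs": {
  "grip": [-1, -1, -1, -1, -1, -1, -1, -1],
  "xyz": [
    [0, 0, 0.01],
    [0, 0, 0.03],
    [0, 0, 0.06],
    [0, 0, 0.09],
    [0.005, -0.015, 0.12],
    [0.015, -0.045, 0.13],
    [0.026, -0.08, 0.13],
    [0.037, -0.115, 0.13]
  ],
  "yaw": [0, 0, 0, 0, -3, -7, -11, -15]
}}

```text
time_s: 34.57
ee_pos: [491.0, 210.4, 160.9]
ee_rot: [179.9, -0.0, 106.6]
force: [0.8, 0.4, -2.5]
gripper_width: 23.2
gripper_force: 60.0
```

Emit:
{"fn": "send_rows", "kwargs": {
  "grip": [-1, -1, -1, -1, -1, -1, -1, -1],
  "xyz": [
    [0.011, -0.035, 0],
    [0.023, -0.071, 0],
    [0.035, -0.107, 0],
    [0.046, -0.14, 0],
    [0.055, -0.165, 0],
    [0.06, -0.18, 0],
    [0.0602, -0.1834, 0],
    [0.0602, -0.1834, 0]
  ],
  "yaw": [-4, -8, -12, -12.4, -12.4, -12.4, -12.4, -12.4]
}}

```text
time_s: 35.23
ee_pos: [550.5, 26.8, 159.4]
ee_rot: [-180.0, -0.0, 94.2]
force: [0.7, 0.2, -2.0]
gripper_width: 23.0
gripper_force: 60.0
```

Emit:
{"fn": "send_rows", "kwargs": {
  "grip": [-1, -1, -1, -1, -1, -1, -1, -1],
  "xyz": [
    [0, 0, -0.02],
    [0, 0, -0.04],
    [0, 0, -0.05],
    [0, 0, -0.05],
    [0, 0, -0.05],
    [0, 0, -0.05],
    [0, 0, -0.05],
    [0, 0, -0.05]
  ],
  "yaw": [0, 0, 0, 0, 0, 0, 0, 0]
}}

```text
time_s: 35.9
ee_pos: [551.4, 27.9, 110.5]
ee_rot: [179.9, 0.0, 94.3]
force: [0.2, -0.1, -2.3]
gripper_width: 22.9
gripper_force: 60.0
```

Run:
```python
from h import *
import pickle
st(); f=grab("wrist");s=st();pickle.dump((f,s),open("w12.pkl","wb"))
im=f["frame"].astype(int)
for v in range(20,230,15):
    u=np.where((im[v,:,2]>140)&(im[v,:,0]-im[v,:,2]<15))[0]; u=u[(u>270)&(u<380)]
    if len(u)>5:
        a,b=u.min()-.5,u.max()+.5; h=np.mean([0]); z=s["ee_pos"][2]+17
        A,B=p2w(f,a,v,z),p2w(f,b,v,z); print(v,u.min(),u.max(),len(u),np.round((A+B)[:2]/2,1),round(np.linalg.norm(A-B),1))
```

```text
35.9 [551.4  27.9 110.5] [179.88   0.    94.32] F [ 0.2 -0.1 -2.3] w 22.9 60.0
35.95 [551.2  27.8 110.3] [179.9    0.    94.32] F [ 0.7 -0.  -1.2] w 23.5 60.0
35 301 345 45 [542.6 147.7] 22.2
50 300 345 46 [543.  139.8] 22.6
65 300 345 46 [543.6 132.1] 22.6
80 287 355 52 [543.4 124.6] 34.0
95 300 345 46 [544.8 116.9] 22.6
110 300 345 46 [545.3 109.4] 22.7
125 300 345 46 [545.9 101.9] 22.9
140 300 345 46 [546.5  94.4] 23.0
155 301 344 44 [547.1  86.8] 22.2
170 301 344 44 [547.7  79.1] 22.4
185 301 344 44 [548.3  71.2] 22.7
200 301 343 43 [548.6  63.2] 22.5
215 302 343 42 [549.5  54.9] 22.3
```

Emit:
{"fn": "send_rows", "kwargs": {
  "grip": [-1, -1, -1, -1, -1, -1, -1, -1],
  "xyz": [
    [-0.0003, 0, -0.01],
    [-0.0003, 0, -0.025],
    [-0.0003, 0, -0.035],
    [-0.0003, 0, -0.04],
    [-0.0003, 0, -0.045],
    [-0.0003, 0, -0.045],
    [-0.0003, 0, -0.045],
    [-0.0003, 0, -0.045]
  ],
  "yaw": [0, 0, 0, 0, 0, 0, 0, 0]
}}

```text
time_s: 36.62
ee_pos: [550.9, 27.7, 64.9]
ee_rot: [179.9, 0.0, 94.3]
force: [0.3, -0.0, -2.1]
gripper_width: 22.8
gripper_force: 60.0
```

Emit:
{"fn": "send_rows", "kwargs": {
  "grip": [-1, -1, -1, -1, -1, -1, -1, -1],
  "xyz": [
    [0, 0, -0.004],
    [0, 0, -0.008],
    [0, 0, -0.012],
    [0, 0, -0.016],
    [0, 0, -0.02],
    [0, 0, -0.024],
    [0, 0, -0.026],
    [0, 0, -0.026]
  ],
  "yaw": [0, 0, 0, 0, 0, 0, 0, 0]
}}

```text
time_s: 37.28
ee_pos: [551.6, 27.8, 39.8]
ee_rot: [179.8, 0.0, 94.3]
force: [-1.1, -0.4, 5.1]
gripper_width: 22.8
gripper_force: 60.0
```

Emit:
{"fn": "send_rows", "kwargs": {
  "grip": [-1, -1, -1, -1, -1, -1, -1, -1],
  "xyz": [
    [0, 0, -0.0015],
    [0, 0, -0.003],
    [0, 0, -0.0045],
    [0, 0, -0.006],
    [0, 0, -0.0075],
    [0, 0, -0.009],
    [0, 0, -0.01],
    [0, 0, -0.0105]
  ],
  "yaw": [0, 0, 0, 0, 0, 0, 0, 0]
}}

```text
time_s: 37.95
ee_pos: [550.9, 27.8, 29.6]
ee_rot: [179.9, 0.0, 94.3]
force: [-4.1, 0.1, 17.9]
gripper_width: 22.8
gripper_force: 60.0
```

Emit:
{"fn": "send_rows", "kwargs": {
  "grip": [-1, -1, -1, -1],
  "xyz": [
    [0, 0, 0],
    [0, 0, 0],
    [0, 0, 0],
    [0, 0, 0]
  ],
  "yaw": [0, 0, 0, 0]
}}

```text
time_s: 38.28
ee_pos: [550.9, 27.8, 29.6]
ee_rot: [179.9, 0.0, 94.3]
force: [-3.2, -0.1, 13.6]
gripper_width: 23.1
gripper_force: 60.0
```

Emit:
{"fn": "send_rows", "kwargs": {
  "grip": [-1, -1, -1, -1],
  "xyz": [
    [0, 0, -0.0005],
    [0, 0, -0.001],
    [0, 0, -0.0015],
    [0, 0, -0.0015]
  ],
  "yaw": [0, 0, 0, 0]
}}

```text
time_s: 38.62
ee_pos: [550.9, 27.7, 29.5]
ee_rot: [179.9, 0.0, 94.3]
force: [-6.4, -1.0, 23.3]
gripper_width: 22.8
gripper_force: 60.0
```

Stiff resistance at the original clipped height means the bar is home. Release narrowly and lift.

Emit:
{"fn": "send_rows", "kwargs": {
  "grip": [-1, -1, -0.2, -0.2, -0.2, -0.2, -0.2, -0.2],
  "xyz": [
    [0, 0, 0.0015],
    [0, 0, 0.0015],
    [0, 0, 0.0015],
    [0, 0, 0.0015],
    [0, 0, 0.0015],
    [0, 0, 0.0015],
    [0, 0, 0.01],
    [0, 0, 0.03]
  ],
  "yaw": [0, 0, 0, 0, 0, 0, 0, 0]
}}

```text
time_s: 39.28
ee_pos: [548.4, 27.7, 54.6]
ee_rot: [-179.6, -0.0, 94.3]
force: [-0.2, -0.1, 0.2]
gripper_width: 36.4
gripper_force: 0.0
```

Emit:
{"fn": "send_rows", "kwargs": {
  "grip": [-0.2, -0.2, -0.2, -0.2, -0.2, -0.2, -0.2, -0.2],
  "xyz": [
    [0, 0, 0.03],
    [0, 0, 0.07],
    [0, -0.01, 0.11],
    [0, -0.04, 0.14],
    [0, -0.07, 0.17],
    [0, -0.09, 0.19],
    [0, -0.09, 0.19],
    [0, -0.09, 0.19]
  ],
  "yaw": [0, 0, 0, 0, 0, 0, 0, 0]
}}

```text
time_s: 39.95
ee_pos: [550.8, -63.0, 247.8]
ee_rot: [179.8, 0.0, 94.2]
force: [0.1, -0.1, 0.1]
gripper_width: 36.3
gripper_force: 0.0
```

Run:
```python
from h import *
import pickle
s=st(); f=grab("wrist");t=grab("scene")
pickle.dump((f,t),open("w13.pkl","wb"))
a=f["frame"][20:260,200:440]; c=w2p(t,[[551,28,40]])[0].astype(int);b=t["frame"][c[1]-50:c[1]+50,c[0]-50:c[0]+50]
im=np.hstack([cv2.resize(a,(400,400),interpolation=cv2.INTER_CUBIC),cv2.resize(b,(400,400),interpolation=cv2.INTER_CUBIC)]); cv2.imwrite("pics/w13.png",im[:,:,::-1])
```

```text
39.95 [550.8 -63.  247.8] [179.84   0.    94.19] F [ 0.1 -0.1  0.1] w 36.3 0.0
```

View pics/w13.png

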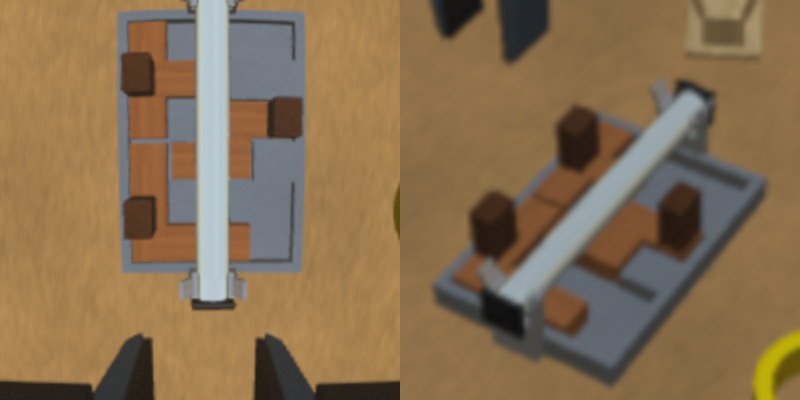

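All three parts lie flat and the bar is in both clips. One numeric check of the bar against its starting image, then hand in.

Run:
```python
from h import *
import pickle
_,t=pickle.load(open("w13.pkl","rb"))
A=cv2.imread("pics/scene0.png").astype(int); B=cv2.resize(t["frame"][:,:,::-1],(800,500),interpolation=cv2.INTER_CUBIC).astype(int)
for I in(A,B):
    m=((I[:,:,0]>135)&(I[:,:,2]-I[:,:,0]<10)).astype(np.uint8); m[:190]=0;m[280:]=0;m[:,:340]=0;m[:,420:]=0
    v,u=np.where(m>0); print(len(u),u.mean().round(1),v.mean().round(1),u.min(),u.max(),v.min(),v.max())
    for c in (360,380,400): 
        w=v[u==c]; print(c,w.min(),w.max())
```

```text
698 379.2 230.1 349 410 197 262
360 245 258
380 223 235
400 202 213
695 379.7 229.8 349 411 197 261
360 246 258
380 224 235
400 202 213
```

The bar is within a pixel of its original clipped position at both ends.

```bash
python3 -c "
from workcell import env
print(env.job_done())"
```

```text
the job is handed in; nothing more can be done
None
```

I laid the keeper bar in the rest, seated the three parts that were there (knee, tee and zed) flat in their places, and snapped the bar back into both clips; the job is handed in, though no verdict was shown.

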